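# Turn the topping stand until the jam is in front and lock it

## Task

Turn the round topping stand by pushing its rim with the fingertips until the jam jar is at the front, the side with the blue thumb-piece, then push the thumb-piece in until the lock bolt is fully home in the slot there. Push only the rim and the thumb-piece: keep the fingers off the bottles, the jars and the post in the middle, so that everything stays standing in its own place on the stand, and leave the white bowl, the yoghurt pot and the small glass beside it where they are. Finish with the hand clear.

Things in the scene. Friction and masses are not known exactly. Their poses are not given: they have to be found in the camera images.
- carousel_base: fixed foot of the stand: dark round plate 210 mm across under the disc, with a bracket 44 mm wide (12 mm high; from 153 mm out it carries the bolt rail, 30 mm wide and 24 mm high, with a guide 38 mm wide and 44 mm high up to 168 mm) running out to 200 mm from the axis at the FRONT. Origin: on the turning axis at table height; z up; its -x axis points to the front, which is the side of the stand to the robot's left.
- carousel: turntable: light wooden disc, 300 mm across, 12 mm thick, top 36 mm above the table; turns endlessly either way, 1 to 2 N at the rim, and stops almost at once when not pushed. Four places: steel collars 64 mm inside, 8 mm high, centred 62 mm from the axis along -x, -y, +x, +y of this frame. Origin: on the axis at its underside, 24 mm above the table; z up.
- scallop0 (a point): middle of the floor of one of four finger scallops in the rim, midway between two places: 132 mm from the axis, 30 mm above the table. The scallop is open outward, 18 mm deep (rim at 150 mm) and about 65 mm wide with steep sides; a fingertip in it can push the disc round. Open table below it beyond the 210 mm foot.
- scallop1 (a point): middle of the floor of one of four finger scallops in the rim, midway between two places: 132 mm from the axis, 30 mm above the table. The scallop is open outward, 18 mm deep (rim at 150 mm) and about 65 mm wide with steep sides; a fingertip in it can push the disc round. Open table below it beyond the 210 mm foot.
- scallop2 (a point): middle of the floor of one of four finger scallops in the rim, midway between two places: 132 mm from the axis, 30 mm above the table. The scallop is open outward, 18 mm deep (rim at 150 mm) and about 65 mm wide with steep sides; a fingertip in it can push the disc round. Open table below it beyond the 210 mm foot.
- scallop3 (a point): middle of the floor of one of four finger scallops in the rim, midway between two places: 132 mm from the axis, 30 mm above the table. The scallop is open outward, 18 mm deep (rim at 150 mm) and about 65 mm wide with steep sides; a fingertip in it can push the disc round. Open table below it beyond the 210 mm foot.
- post: thin steel post with a wooden knob, fixed upright in the middle of the turntable, up to 170 mm above the table; not to be touched
- front_place (a point): point fixed on the base: where the centre of the underside of the item at the front stands when its slot is in line with the bolt (62 mm from the axis towards the front, 36 mm above the table)
- bolt (a joint): travel of the lock bolt in m: 0 drawn out (as it starts), 0.029 home. Slides level towards the axis, stays where left, takes about 3 N. Its 16 mm tongue with tapered nose enters the rim slot in line with a place (20 mm wide at its floor, 120 mm from the axis, flared mouth) if within about 4 degrees of it, and centres it; elsewhere it stops short against the rim.
- bolt_thumb (a point): middle of the outer face of the blue thumb-piece on the bolt (40 mm wide, 10 mm thick, from 24 to 62 mm above the table), 45 mm above the table and 210 mm from the axis when drawn out, 181 mm when home; push it here towards the axis
- jam_jar: JAM JAR, clear with red jam and a yellow lid, 60 mm across, 85 mm tall, standing loose in one of the four places of the turntable; origin at the centre of its underside, z up. This one goes to the front.
- sauce_1: sauce squeeze bottle, cream and brown with a dark brown cap, 42x55x141 mm, standing loose in another place; origin at the centre of its underside, z up
- shaker: clear shaker with white contents and a grey cap, 44 mm across, 90 mm tall, standing loose in another place; origin at the centre of its underside, z up
- sprinkle_a: round jar with a black lid and a dark label, 41 mm across, 105 mm tall, standing loose in the remaining place; origin at the centre of its underside, z up
- yoghurt_pot: white and pale blue yoghurt pot, 72 mm across, 72 mm tall, on the table; origin at the centre of its underside; leave it
- foam_bowl: white serving bowl, 125 mm across, 43 mm high, on the table; origin at the centre of its underside; leave it
- shot_glass: small clear glass, 46 mm across, 57 mm tall, on the table; origin at the centre of its underside; leave it

How it is judged:
By the outcome, as a careful person would: the job done as asked, in the order asked, and still so for the second after the job is handed in, with the robot touching nothing.
It also fails if it takes over 72 s, if anything falls off the work surface, if the arm or the gripper's body presses on something with over 40 N, if the wrist force passes 120 N, or if a joint passes its speed limit or range.

## Robot

A 6-joint arm with a two-finger parallel gripper is mounted at the origin on the work surface; the furniture and walls round the work are solid. World frame = base frame: x ahead of the robot, y to its left, z up, the work surface at z = 0. Lengths are in m, angles in rad, forces in N, time in s.
With the tool pointing down it reaches from about 0.3 to 0.775 m from the base axis. Payload 14.6 kg.
Tool frame: the origin (TCP) lies on the centre line of the jaws, within the pads' length; the fingertips stand 19 mm ahead of it and the grasp point (between the pads) is the TCP (ctrl.tip_reach is the distance from the TCP to the fingertips, in m); x points along the fingers, y is the direction in which the jaws open and shut, and the axes are right-handed (so a half turn about x gives the same grasp; the last joint's range is limited). The gripper opens to 94 mm and grips with 3 to 60 N. Pads are 16 mm wide; open, the fingers measure 119 mm over their backs; the gripper's body (75 mm by 177 mm) begins 78 mm behind the grasp point.
Start: joints at [-0.067, 0.3, 1.521, -0, 1.321, -0.067], TCP at [0.55, -0, 0.224] pointing down, gripper open.
Joint ranges: [-3.03, 3.03], [-0.79, 2.21], [0.23, 2.52], [-1.04, 4.18], [0, 3.07], [-2.55, 2.55]. Speed limits (rad/s): [2.22, 2.22, 2.57, 3.14, 3.14, 3.14].

## Interface

Orientations are given as [roll, pitch, yaw] about the fixed x, y, z axes, in that order (R = Rz(yaw) Ry(pitch) Rx(roll)).
In Python, from station import ctrl, optics, models gives the robot as it stands. The module is installed in compiled form; this text tells all that it offers.
- The arm moves only by the tool arm_command, never from a script. Its argument "deltas" is a list of rows, each an object with "translation": the shift along the tool's x, y, z in units of 25 mm (1.0 is 25 mm), a list of three; "turn": the turn, a rotation vector about the tool's x, y, z in units of 5 degrees (1.0 is 5 degrees), a list of three. In form: [{"translation": [x, y, z], "turn": [rx, ry, rz]}, ...]. A call has 1 to 12 rows; each row is the pose to reach, as a shift and turn from the pose commanded when the call began, along the tool's axes at that moment; what a row does not reach only later rows make up. A row lasts 1/12 s, in which the tool goes at most 41.7 mm and 7.16 degrees, less where a joint would pass 70% of its speed; a pose out of reach is approached as far as the arm can. A call with a gripper value outside its range is refused whole. "gripper" is the finger opening in mm, from 0 to 94, set as the call begins (left out, the last holds). The fingers move at their own pace and stop on an object; "force" is the grip in N (left out, the last holds). Time passes only in rows, so rows that repeat a pose let the fingers close. It gives the time, the measured TCP pose, the force and the opening at its end, in the units of the state.
- ctrl.get_obs(): the state, without advancing time (a new reading comes with each control period).
- optics.camera(name): name is "scene" or "side" or "wrist"; returns the picture (384x512x3 uint8, red, green, blue); there is no depth.
- optics.get_calibration(name): a dict with "K" (3x3 intrinsics, pixels), "origin" and "orientation" of the camera in the world. Camera axes: x right, y down, z forward; pixel columns grow to the right and rows downward; lengths in m; the calibration is good to about 2 mm. A picture is of the moment at which its call begins: read the wrist's pose just before it. get_calibration takes no time and is no camera call; for the wrist camera it gives the pose at the moment of the call.
- ctrl.hand_in(): hands the job in, once; it reports no verdict.
Trained networks look in the newest picture that a camera, given by its name, has taken for a name from the list of things; names that differ only in an ending like _2 or _b are one class to them, and where a whole thing is asked for, a point or a joint stands for the part that bears it (a point fixed in the world has none). Each returns a list of dicts, best first, with "score" (0 to 1); they miss things now and then, are a little off and sometimes report something else, mostly with a low value. They report only what shows in the picture. A call takes as long as a camera call.
- models.look_for(target, camera): "box" ([left, top, right, bottom] in pixels, round what is visible of it).
- models.cut_out(target, camera): "pixels" (384x512 bool, what is visible of it) and "box" ([left, top, right, bottom] in pixels, round what is visible of it).
- models.mark_of(target, camera): "at" ([column, row] in pixels: a listed point, or the origin of a listed thing).
The state is a dict: "time_s": time; "qpos": joint angles; "joint_vel": joint speeds; "tau": joint torques, N m; "ee_pos": TCP position; "eef_rot": TCP orientation; "force": force on the tool from outside, world axes, zero at the start; "moment": the same for the moment, N m; "grip_width": finger opening in m.
Only numpy, scipy, OpenCV 4.12 (cv2) and the standard library are available. Lean on these libraries where they do the work, as an engineer would, in place of code of your own. Each camera call takes 0.05 s, during which the arm holds its last target.

## Working session

There is one attempt and no reset: what is moved stays moved. The work goes in short steps, Python scripts to look and compute and a tool call to move; the robot and the scene stay as the last step left them, time stands still between calls to the robot, and variables do not carry over. Pictures are saved under pics/ and viewed, and the job is handed in when it is done.

Besides the shell and the picture viewer there is one more tool, called after "Emit:" as name(argument=value, ...) on one line, values as JSON. arm_command: Moves the arm, as the interface text tells. Its arguments: {"type":"object","properties":{"deltas":{"type":"array"},"gripper":{"type":"number"},"force":{"type":"number"}},"required":["deltas"]}

```bash
mkdir -p pics
cat > h.py <<'E'
import numpy as np,cv2
from station import ctrl,optics,models
def snap(c,n):
    im=optics.camera(c); cv2.imwrite(f'pics/{n}.png',im[:,:,::-1]); return im
def ray(c,px):
    k=optics.get_calibration(c); K=np.array(k['K']);o=np.array(k['origin']);R=np.array(k['orientation'])
    if R.shape!=(3,3):
        from scipy.spatial.transform import Rotation as Ro
        R=Ro.from_euler('xyz',R).as_matrix()
    d=R@np.linalg.inv(K)@np.array([px[0],px[1],1.]); return o,d/np.linalg.norm(d)
def atz(c,px,z):
    o,d=ray(c,px); return o+d*(z-o[2])/d[2]
def proj(c,p):
    k=optics.get_calibration(c); K=np.array(k['K']);o=np.array(k['origin']);R=np.array(k['orientation'])
    if R.shape!=(3,3):
        from scipy.spatial.transform import Rotation as Ro
        R=Ro.from_euler('xyz',R).as_matrix()
    q=K@R.T@(np.array(p)-o); return q[:2]/q[2]
E
python3 - <<'E'
from h import *
for c in ['scene','side','wrist']:
    snap(c,c+'0'); k=optics.get_calibration(c); print(c,k['origin'],np.round(k['orientation'],3).tolist())
    zs=dict(carousel_base=0,carousel=.024,front_place=.036,bolt_thumb=.045,jam_jar=.036,sauce_1=.036,shaker=.036,sprinkle_a=.036,yoghurt_pot=0,foam_bowl=0,shot_glass=0,scallop0=.03)
    for t,z in zs.items():
        for r in models.mark_of(t,c)[:4 if 'scal' in t else 1]: print(t,np.round(r['at'],1),round(r['score'],2),np.round(atz(c,r['at'],z),3))
print(ctrl.get_obs())
E
```

```text
scene [-0.01771217 -0.68191889  0.77583797] [-2.277, -0.018, -0.687]
carousel [293.2 217.9] 0.85 [ 0.57  -0.173  0.024]
bolt_thumb [292.4 218.7] 0.55 [ 0.55  -0.188  0.045]
jam_jar [294.8 230.5] 0.89 [ 0.529 -0.22   0.036]
sauce_1 [273.3 215.1] 0.97 [ 0.523 -0.137  0.036]
sprinkle_a [289.5 196.3] 0.73 [ 0.618 -0.106  0.036]
yoghurt_pot [197.9 152.8] 0.75 [0.551 0.313 0.   ]
foam_bowl [167.9 185.8] 0.8 [0.367 0.211 0.   ]
shot_glass [301.6 316.9] 0.56 [ 0.373 -0.407 -0.   ]
scallop0 [328.4 241.3] 0.87 [ 0.578 -0.302  0.03 ]
scallop0 [260.9 239.1] 0.8 [ 0.438 -0.182  0.03 ]
scallop0 [320. 199.] 0.65 [ 0.689 -0.169  0.03 ]
scallop0 [263.9 198.9] 0.56 [ 0.553 -0.061  0.03 ]
side [-0.61937196 -0.40512741  0.7109721 ] [-2.065, 0.015, -1.268]
carousel_base [294.1 199.2] 0.73 [ 0.578 -0.163  0.   ]
carousel [298.1 195.7] 0.89 [ 0.567 -0.18   0.024]
front_place [284.4 192.6] 0.56 [ 0.555 -0.129  0.036]
bolt_thumb [246.7 188.7] 0.5 [0.53  0.013 0.045]
jam_jar [286.6 195.6] 0.69 [ 0.535 -0.143  0.036]
sauce_1 [284.6 196. ] 0.82 [ 0.531 -0.136  0.036]
shaker [311.5 185.9] 0.6 [ 0.636 -0.218  0.0
[... 948 characters left out ...]
303.5] 0.57 [ 0.43 -0.18  0.03]
{'time_s': 1.95, 'qpos': array([-6.65918445e-02,  2.99852766e-01,  1.52101775e+00,  5.57593236e-06,
        1.32070144e+00, -6.65396313e-02]), 'joint_vel': array([-2.11246787e-04, -6.45687661e-04, -6.77227792e-04, -1.03646629e-03,
        9.04755285e-05, -1.22153484e-03]), 'tau': array([ 4.75138386e-04, -5.31657028e+01, -3.52915478e+01,  7.08909449e-02,
        2.12818879e-02, -1.16506766e-05]), 'ee_pos': array([5.49982804e-01, 4.06143042e-06, 2.24463984e-01]), 'eef_rot': array([1.75964329, 1.57077494, 0.18879337]), 'force': array([0.18006991, 0.9079511 , 0.0163794 ]), 'moment': array([-0.01093911, -0.00424196, -0.01743521]), 'grip_width': 0.09421946958123958}
```

View pics/scene0.png

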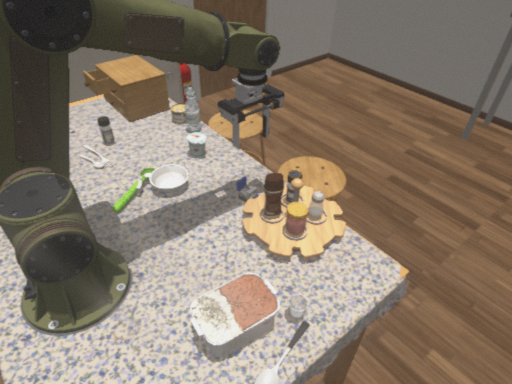

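View pics/side0.png

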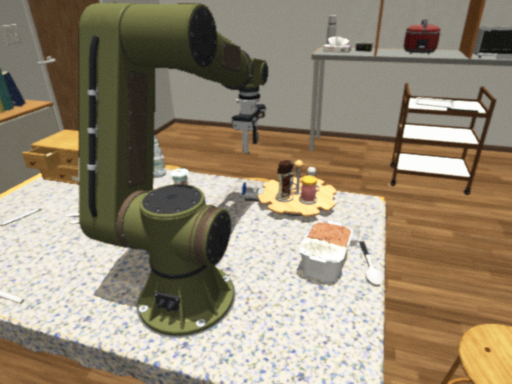

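View pics/wrist0.png

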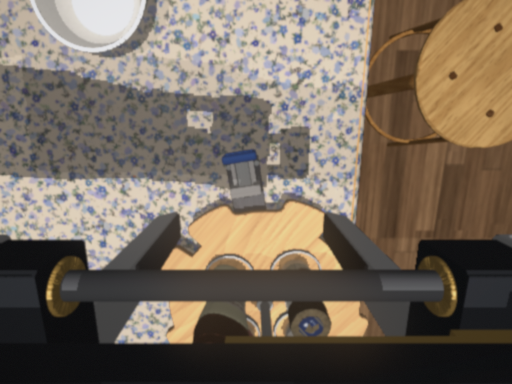

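Run:
```python
from h import *
from scipy.spatial.transform import Rotation as Ro
o=ctrl.get_obs(); print(np.round(Ro.from_euler('xyz',o['eef_rot']).as_matrix(),3))
for px in [(238,157),(226,162),(255,157)]: print(atz('wrist',px,.062))
print('rail',atz('wrist',(248,203),.044),'bowl')
for px in [(190,300),(250,280),(278,305),(207,355)]: print('pan',atz('scene',px,.05))
```

```text
[[ 0.  1. -0.]
 [ 0. -0. -1.]
 [-1.  0. -0.]]
[0.53446324 0.02864475 0.062     ]
[0.52090612 0.02301465 0.062     ]
[0.55351067 0.0286488  0.062     ]
rail [ 0.54533099 -0.03000763  0.044     ] bowl
pan [ 0.18034794 -0.2360457   0.05      ]
pan [ 0.32090829 -0.27856193  0.05      ]
pan [ 0.32766541 -0.37040069  0.05      ]
pan [ 0.13978751 -0.365188    0.05      ]
```

Emit:
arm_command(deltas=[{"translation": [0, -0.5, 0.6], "turn": [-1.4, 0, 0]}, {"translation": [0, -1, 1.3], "turn": [-2.8, 0, 0]}, {"translation": [0, -1.6, 2], "turn": [-4.2, 0, 0]}, {"translation": [0, -2.1, 2.7], "turn": [-5.6, 0, 0]}, {"translation": [0, -2.7, 3.4], "turn": [-7, 0, 0]}, {"translation": [0, -3.3, 4.2], "turn": [-8.4, 0, 0]}, {"translation": [0, -3.9, 5], "turn": [-9.8, 0, 0]}, {"translation": [0, -4.5, 5.7], "turn": [-11.2, 0, 0]}, {"translation": [0, -5, 6.4], "turn": [-12.6, 0, 0]}, {"translation": [0, -5.4, 7], "turn": [-14, 0, 0]}, {"translation": [0, -5.8, 7.4], "turn": [-15.4, 0, 0]}, {"translation": [0, -6, 7.6], "turn": [-16.8, 0, 0]}], gripper=0)

```text
time_s: 2.95
ee_pos: [0.3991, -0.1911, 0.2246]
eef_rot: [-1.059, 1.571, -1.159]
force: [0.1, 0.4, 0.1]
grip_width: 0.0176
```

Emit:
arm_command(deltas=[{"translation": [0, 0, 0], "turn": [-1.2, 0, 0]}, {"translation": [0, 0, 0], "turn": [-1.2, 0, 0]}])

```text
time_s: 3.12
ee_pos: [0.3998, -0.1903, 0.2246]
eef_rot: [-0.624, 1.571, -0.619]
force: [0.5, 0.7, -0.5]
grip_width: 0.0037
```

```bash
cat > look.py <<'E'
import sys
from h import *
from scipy.spatial.transform import Rotation as Ro
tag=sys.argv[1]; cams=sys.argv[2].split(',')
zs=dict(carousel_base=0,carousel=.024,bolt_thumb=.045,jam_jar=.036,sauce_1=.036,shaker=.036,sprinkle_a=.036,scallop0=.03)
o=ctrl.get_obs(); print(o['time_s'],np.round(o['ee_pos'],4),np.round(o['force'],1),np.round(o['qpos'],2)); print(np.round(Ro.from_euler('xyz',o['eef_rot']).as_matrix(),3).tolist())
C=np.array([.568,-.176])
for c in cams:
    snap(c,c+tag)
    for t,z in zs.items():
        if len(sys.argv)>3 and t not in sys.argv[3].split(','): continue
        for r in models.mark_of(t,c)[:4 if 'scal' in t else 1]:
            p=atz(c,r['at'],z); d=p[:2]-C
            print(c,t,np.round(r['at'],1),round(r['score'],2),np.round(p,3),'r',round(np.hypot(*d),3),'ang',round(np.degrees(np.arctan2(d[1],d[0]))%360,1))
E
python3 look.py 1 wrist,scene
```

```text
3.1167 [ 0.3998 -0.1903  0.2246] [ 0.5  0.7 -0.5] [-0.53  0.06  1.81 -0.    1.28 -2.1 ]
[[0.0, -0.004, 1.0], [-0.0, 1.0, 0.004], [-1.0, -0.0, 0.0]]
wrist carousel [261.2 292.8] 0.62 [ 0.567 -0.176  0.024] r 0.001 ang 176.4
wrist bolt_thumb [421.6 282.8] 0.63 [0.539 0.034 0.045] r 0.212 ang 97.9
wrist shaker [235.5 324.7] 0.46 [ 0.609 -0.212  0.036] r 0.054 ang 319.1
wrist sprinkle_a [ 91.7 145.6] 0.42 [ 0.361 -0.381  0.036] r 0.291 ang 224.7
wrist scallop0 [252.9 201.5] 0.77 [ 0.432 -0.187  0.03 ] r 0.136 ang 184.7
scene carousel [293. 219.] 0.62 [ 0.566 -0.176  0.024] r 0.002 ang 177.3
scene bolt_thumb [242.5 182. ] 0.61 [0.54  0.03  0.045] r 0.208 ang 97.6
scene jam_jar [294.3 232.4] 0.71 [ 0.523 -0.224  0.036] r 0.066 ang 227.1
scene sauce_1 [270.5 215.5] 0.62 [ 0.516 -0.133  0.036] r 0.068 ang 140.5
scene shaker [316.1 214.5] 0.6 [ 0.623 -0.213  0.036] r 0.066 ang 326.6
scene sprinkle_a [292.8 198.8] 0.85 [ 0.618 -0.12   0.036] r 0.075 ang 48.1
scene scallop0 [319.6 201.1] 0.8 [ 0.681 -0.175  0.03 ] r 0.113 ang 0.7
scene scallop0 [262.4 194.6] 0.75 [ 0.562 -0.043  0.03 ] r 0.134 ang 92.5
scene scallop0 [327.3 243.9] 0.59 [ 0.568 -0.307  0.03 ] r 0.131 ang 270.0
scene scallop0 [260.9 238.6] 0.57 [ 0.439 -0.18   0.03 ] r 0.129 ang 181.9
```

View pics/wrist1.png

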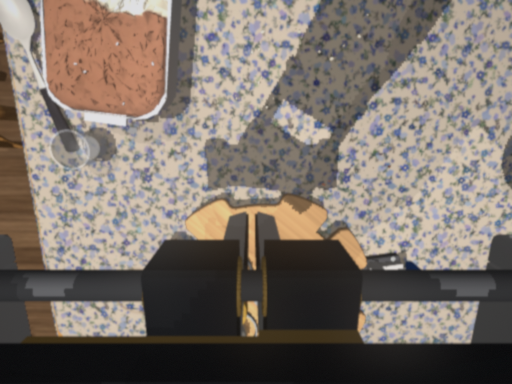

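View pics/scene1.png

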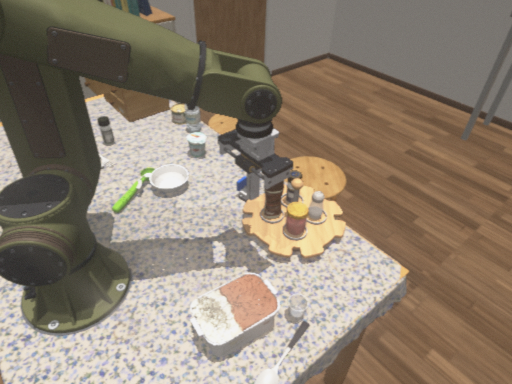

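```bash
cat > plan.py <<'E'
from h import *
from scipy.spatial.transform import Rotation as Ro
C=np.array([.567,-.176])
def target(th,r,ztip,yawth=None,tilt=12,C=C):
    # tip position at polar (th,r) ; tool z inward along yawth
    a=np.radians(th); y=np.radians(th if yawth is None else yawth)
    zin=np.array([-np.cos(y),-np.sin(y),0]); x=np.array([0,0,-1.])
    t=np.radians(tilt); X=x*np.cos(t)+zin*np.sin(t); Z=zin*np.cos(t)-x*np.sin(t); Y=np.cross(Z,X)
    R=np.column_stack([X,Y,Z]); tip=np.array([C[0]+r*np.cos(a),C[1]+r*np.sin(a),ztip])
    return tip-ctrl.tip_reach*X,R
def rows(ts,p0=None,R0=None):
    o=ctrl.get_obs()
    if p0 is None: p0=o['ee_pos'];R0=Ro.from_euler('xyz',o['eef_rot']).as_matrix()
    out=[]
    for p,R in ts:
        tr=R0.T@(p-p0)/.025; w=Ro.from_matrix(R0.T@R).as_rotvec(degrees=True)/5
        out.append('{"translation": %s, "turn": %s}'%(np.round(tr,2).tolist(),np.round(w,2).tolist()))
    print('['+', '.join(out)+']')
E
python3 - <<'E'
from plan import *
A=[target(184,.175,z) for z in (.19,.16,.13,.10,.08,.06,.045,.035,.028,.024,.022,.022)]
rows(A)
B=[target(184,r,.022) for r in (.170,.163,.156,.150,.146,.143,.143)]
rows(B,*A[-1])
D=[target(184-2.5*i,.143,.022) for i in range(1,13)]
rows(D,*B[-1])
E
```

```text
[{"translation": [0.64, 0.06, -0.46], "turn": [-0.8, -2.4, 0.08]}, {"translation": [1.84, 0.06, -0.46], "turn": [-0.8, -2.4, 0.08]}, {"translation": [3.04, 0.06, -0.46], "turn": [-0.8, -2.4, 0.08]}, {"translation": [4.24, 0.06, -0.46], "turn": [-0.8, -2.4, 0.08]}, {"translation": [5.04, 0.06, -0.46], "turn": [-0.8, -2.4, 0.08]}, {"translation": [5.84, 0.06, -0.46], "turn": [-0.8, -2.4, 0.08]}, {"translation": [6.44, 0.06, -0.46], "turn": [-0.8, -2.4, 0.08]}, {"translation": [6.84, 0.06, -0.46], "turn": [-0.8, -2.4, 0.08]}, {"translation": [7.12, 0.06, -0.46], "turn": [-0.8, -2.4, 0.08]}, {"translation": [7.28, 0.06, -0.46], "turn": [-0.8, -2.4, 0.08]}, {"translation": [7.36, 0.06, -0.46], "turn": [-0.8, -2.4, 0.08]}, {"translation": [7.36, 0.06, -0.46], "turn": [-0.8, -2.4, 0.08]}]
[{"translation": [0.04, 0.0, 0.2], "turn": [0.0, 0.0, 0.0]}, {"translation": [0.1, -0.0, 0.47], "turn": [0.0, 0.0, 0.0]}, {"translation": [0.16, -0.0, 0.74], "turn": [0.0, 0.0, 0.0]}, {"translation": [0.21, -0.0, 0.98], "turn": [0.0, 0.0, 0.0]}, {"translation": [0.24, -0.0, 1.13], "turn": [0.0, 0.0, 0.0]},
[... 201 characters left out ...]
: [0.0, 0.51, 0.02], "turn": [0.98, 0.0, -0.21]}, {"translation": [0.01, 0.77, 0.05], "turn": [1.47, 0.0, -0.31]}, {"translation": [0.02, 1.02, 0.09], "turn": [1.96, 0.0, -0.42]}, {"translation": [0.03, 1.27, 0.14], "turn": [2.45, 0.0, -0.52]}, {"translation": [0.04, 1.52, 0.2], "turn": [2.93, 0.0, -0.62]}, {"translation": [0.06, 1.77, 0.27], "turn": [3.42, -0.0, -0.73]}, {"translation": [0.07, 2.01, 0.35], "turn": [3.91, 0.0, -0.83]}, {"translation": [0.09, 2.25, 0.44], "turn": [4.4, 0.0, -0.94]}, {"translation": [0.11, 2.48, 0.54], "turn": [4.89, -0.0, -1.04]}, {"translation": [0.14, 2.71, 0.65], "turn": [5.38, -0.0, -1.14]}, {"translation": [0.16, 2.94, 0.77], "turn": [5.87, 0.0, -1.25]}]
```

Emit:
arm_command(deltas=[{"translation": [0.6, 0.05, -0.45], "turn": [-0.8, -1.2, 0.05]}, {"translation": [1.8, 0.05, -0.45], "turn": [-0.8, -2.4, 0.1]}, {"translation": [3, 0.05, -0.45], "turn": [-0.8, -2.4, 0.1]}, {"translation": [4.2, 0.05, -0.45], "turn": [-0.8, -2.4, 0.1]}, {"translation": [5, 0.05, -0.45], "turn": [-0.8, -2.4, 0.1]}, {"translation": [5.8, 0.05, -0.45], "turn": [-0.8, -2.4, 0.1]}, {"translation": [6.4, 0.05, -0.45], "turn": [-0.8, -2.4, 0.1]}, {"translation": [6.8, 0.05, -0.45], "turn": [-0.8, -2.4, 0.1]}, {"translation": [7.1, 0.05, -0.45], "turn": [-0.8, -2.4, 0.1]}, {"translation": [7.3, 0.05, -0.45], "turn": [-0.8, -2.4, 0.1]}, {"translation": [7.35, 0.05, -0.45], "turn": [-0.8, -2.4, 0.1]}])

```text
time_s: 4.93
ee_pos: [0.3886, -0.1887, 0.0402]
eef_rot: [0.009, 1.362, 0.079]
force: [0.1, 0.4, 1.3]
grip_width: 0.0004
```

```bash
python3 look.py 2 wrist,side carousel,scallop0
```

```text
4.9333 [ 0.3886 -0.1887  0.0402] [0.1 0.4 1.3] [-0.61  0.24  2.12  0.23  0.63 -2.43]
[[0.207, -0.07, 0.976], [0.016, 0.998, 0.068], [-0.978, 0.002, 0.208]]
side carousel [262.1 189.8] 0.49 [ 0.574 -0.035  0.024] r 0.141 ang 87.4
side scallop0 [263.2 188.5] 0.96 [ 0.575 -0.04   0.03 ] r 0.137 ang 87.0
side scallop0 [292.4 212.1] 0.87 [ 0.439 -0.187  0.03 ] r 0.13 ang 184.7
side scallop0 [331.1 193.2] 0.58 [ 0.61  -0.298  0.03 ] r 0.129 ang 288.8
```

View pics/wrist2.png

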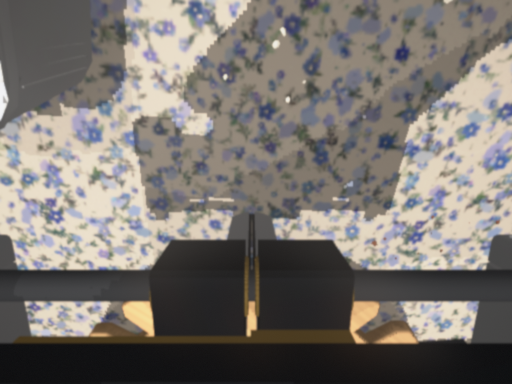

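View pics/side2.png

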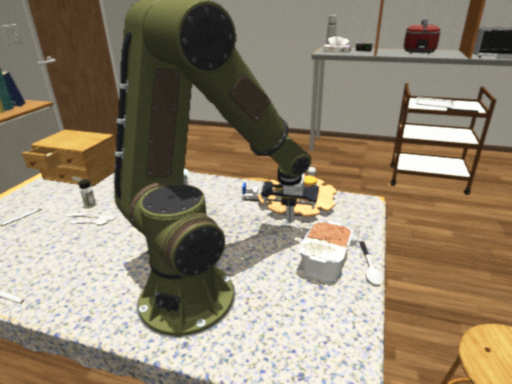

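Emit:
arm_command(deltas=[{"translation": [0.05, 0, 0.2], "turn": [0, 0, 0]}, {"translation": [0.1, 0, 0.5], "turn": [0, 0, 0]}, {"translation": [0.15, 0, 0.75], "turn": [0, 0, 0]}, {"translation": [0.2, 0, 0.95], "turn": [0, 0, 0]}, {"translation": [0.25, 0, 1.15], "turn": [0, 0, 0]}, {"translation": [0.25, 0, 1.25], "turn": [0, 0, 0]}, {"translation": [0.25, 0, 1.25], "turn": [0, 0, 0]}])

```text
time_s: 5.82
ee_pos: [0.421, -0.1864, 0.0411]
eef_rot: [0.007, 1.361, 0.077]
force: [0.2, -0.2, -0.3]
grip_width: 0.0002
```

Emit:
arm_command(deltas=[{"translation": [0.0, 0.26, 0.01], "turn": [0.49, 0.0, -0.1]}, {"translation": [0.0, 0.51, 0.02], "turn": [0.98, 0.0, -0.21]}, {"translation": [0.01, 0.77, 0.05], "turn": [1.47, 0.0, -0.31]}, {"translation": [0.02, 1.02, 0.09], "turn": [1.96, 0.0, -0.42]}, {"translation": [0.03, 1.27, 0.14], "turn": [2.45, 0.0, -0.52]}, {"translation": [0.04, 1.52, 0.2], "turn": [2.93, 0.0, -0.62]}, {"translation": [0.06, 1.77, 0.27], "turn": [3.42, 0, -0.73]}, {"translation": [0.07, 2.01, 0.35], "turn": [3.91, 0.0, -0.83]}])

```text
time_s: 6.48
ee_pos: [0.4256, -0.1355, 0.0412]
eef_rot: [0.007, 1.362, -0.274]
force: [-0.2, -1.2, -1.0]
grip_width: 0.0003
```

```bash
python3 look.py 3 scene
python3 - <<'E'
from plan import *
o=ctrl.get_obs();R=Ro.from_euler('xyz',o['eef_rot']).as_matrix(); t=o['ee_pos']+.019*R[:,0]; d=t[:2]-C; print('tip',t,np.hypot(*d),np.degrees(np.arctan2(d[1],d[0])),ctrl.tip_reach)
rows([target(164-2.5*i,.143,.022) for i in range(1,13)],*target(164,.143,.022))
rows([target(134-2.5*i,.143,.022) for i in range(1,9)],*target(134,.143,.022))
E
```

```text
6.4833 [ 0.4256 -0.1355  0.0412] [-0.2 -1.2 -1. ] [-0.41  0.25  2.1   0.05  0.58 -1.73]
[[0.199, 0.277, 0.94], [-0.056, 0.961, -0.271], [-0.978, 0.001, 0.207]]
scene carousel [290.8 219.8] 0.59 [ 0.559 -0.174  0.024] r 0.009 ang 169.4
scene jam_jar [288.1 231.6] 0.87 [ 0.512 -0.211  0.036] r 0.066 ang 212.1
scene sauce_1 [273.  211.1] 0.63 [ 0.534 -0.124  0.036] r 0.063 ang 123.1
scene shaker [316.5 220.9] 0.88 [ 0.605 -0.232  0.036] r 0.067 ang 303.6
scene sprinkle_a [294.  200.5] 0.76 [ 0.615 -0.128  0.036] r 0.067 ang 45.2
scene scallop0 [270.9 193.4] 0.95 [ 0.587 -0.055  0.03 ] r 0.123 ang 81.2
scene scallop0 [322.3 247.4] 0.85 [ 0.548 -0.307  0.03 ] r 0.132 ang 261.4
scene scallop0 [255.1 233.9] 0.59 [ 0.438 -0.157  0.03 ] r 0.131 ang 171.6
scene scallop0 [327.  203.9] 0.57 [ 0.689 -0.197  0.03 ] r 0.123 ang 350.0
tip [ 0.42960849 -0.13713231  0.02266048] 0.14278348901960658 164.2039338580636 0.019
[{"translation": [0.0, 0.26, 0.01], "turn": [0.49, 0.0, -0.1]}, {"translation": [0.0, 0.51, 0.02], "turn": [0.98, -0.0, -0.21]}, {"translation": [0.01, 0.77, 0.05], "turn": [1.47, -0.
[... 417 characters left out ...]
 [0.11, 2.48, 0.54], "turn": [4.89, 0.0, -1.04]}, {"translation": [0.14, 2.71, 0.65], "turn": [5.38, 0.0, -1.14]}, {"translation": [0.16, 2.94, 0.77], "turn": [5.87, 0.0, -1.25]}]
[{"translation": [0.0, 0.26, 0.01], "turn": [0.49, 0.0, -0.1]}, {"translation": [0.0, 0.51, 0.02], "turn": [0.98, -0.0, -0.21]}, {"translation": [0.01, 0.77, 0.05], "turn": [1.47, -0.0, -0.31]}, {"translation": [0.02, 1.02, 0.09], "turn": [1.96, 0.0, -0.42]}, {"translation": [0.03, 1.27, 0.14], "turn": [2.45, -0.0, -0.52]}, {"translation": [0.04, 1.52, 0.2], "turn": [2.93, 0.0, -0.62]}, {"translation": [0.06, 1.77, 0.27], "turn": [3.42, -0.0, -0.73]}, {"translation": [0.07, 2.01, 0.35], "turn": [3.91, 0.0, -0.83]}]
```

View pics/scene3.png

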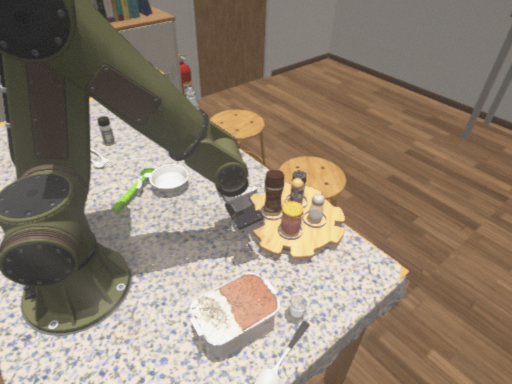

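Emit:
arm_command(deltas=[{"translation": [0.0, 0.26, 0.01], "turn": [0.49, 0.0, -0.1]}, {"translation": [0.0, 0.51, 0.02], "turn": [0.98, 0, -0.21]}, {"translation": [0.01, 0.77, 0.05], "turn": [1.47, 0, -0.31]}, {"translation": [0.02, 1.02, 0.09], "turn": [1.96, 0.0, -0.42]}, {"translation": [0.03, 1.27, 0.14], "turn": [2.45, 0, -0.52]}, {"translation": [0.04, 1.52, 0.2], "turn": [2.93, 0, -0.62]}, {"translation": [0.06, 1.77, 0.27], "turn": [3.42, 0.0, -0.73]}, {"translation": [0.07, 2.01, 0.35], "turn": [3.91, 0.0, -0.83]}, {"translation": [0.09, 2.25, 0.44], "turn": [4.4, 0.0, -0.94]}, {"translation": [0.11, 2.48, 0.54], "turn": [4.89, 0.0, -1.04]}, {"translation": [0.14, 2.71, 0.65], "turn": [5.38, 0.0, -1.14]}, {"translation": [0.16, 2.94, 0.77], "turn": [5.87, 0.0, -1.25]}])

```text
time_s: 7.93
ee_pos: [0.465, -0.0705, 0.0413]
eef_rot: [0.002, 1.363, -0.802]
force: [-0.7, -0.5, -1.4]
grip_width: 0.0004
```

Emit:
arm_command(deltas=[{"translation": [0.0, 0.26, 0.01], "turn": [0.49, 0.0, -0.1]}, {"translation": [0.0, 0.51, 0.02], "turn": [0.98, 0, -0.21]}, {"translation": [0.01, 0.77, 0.05], "turn": [1.47, 0, -0.31]}, {"translation": [0.02, 1.02, 0.09], "turn": [1.96, 0.0, -0.42]}, {"translation": [0.03, 1.27, 0.14], "turn": [2.45, 0, -0.52]}, {"translation": [0.04, 1.52, 0.2], "turn": [2.93, 0.0, -0.62]}])

```text
time_s: 8.43
ee_pos: [0.4958, -0.0477, 0.0413]
eef_rot: [0.0, 1.363, -1.065]
force: [-0.9, 0.3, -0.8]
grip_width: 0.0008
```

```bash
python3 look.py 4 scene
python3 - <<'E'
from plan import *
o=ctrl.get_obs();R=Ro.from_euler('xyz',o['eef_rot']).as_matrix(); t=o['ee_pos']+.019*R[:,0]; d=t[:2]-C; print('tip',t,np.hypot(*d),np.degrees(np.arctan2(d[1],d[0])))
E
```

```text
8.4333 [ 0.4958 -0.0477  0.0413] [-0.9  0.3 -0.8] [-0.08  0.39  1.9  -0.25  0.75 -0.41]
[[0.1, 0.875, 0.473], [-0.18, 0.484, -0.856], [-0.979, 0.0, 0.206]]
scene carousel [290.4 218. ] 0.68 [ 0.563 -0.168  0.024] r 0.009 ang 120.7
scene bolt_thumb [292.8 219.6] 0.38 [ 0.548 -0.191  0.045] r 0.025 ang 217.7
scene jam_jar [276.4 222.3] 0.68 [ 0.511 -0.164  0.036] r 0.059 ang 168.4
scene sauce_1 [278.  203.6] 0.78 [ 0.568 -0.108  0.036] r 0.068 ang 90.4
scene shaker [306.1 229.2] 0.93 [ 0.558 -0.236  0.036] r 0.061 ang 260.2
scene sprinkle_a [308.9 207.7] 0.94 [ 0.628 -0.179  0.036] r 0.06 ang 357.1
scene scallop0 [249.5 208. ] 0.93 [ 0.492 -0.065  0.03 ] r 0.134 ang 124.5
scene scallop0 [336.7 229.9] 0.86 [ 0.628 -0.288  0.03 ] r 0.127 ang 298.3
scene scallop0 [284.5 250.1] 0.76 [ 0.462 -0.25   0.03 ] r 0.13 ang 215.1
scene scallop0 [297.2 188.5] 0.63 [ 0.669 -0.089  0.03 ] r 0.134 ang 40.9
tip [ 0.49763182 -0.05139491  0.02299636] 0.14261267144923298 119.10487222841866
```

View pics/scene4.png

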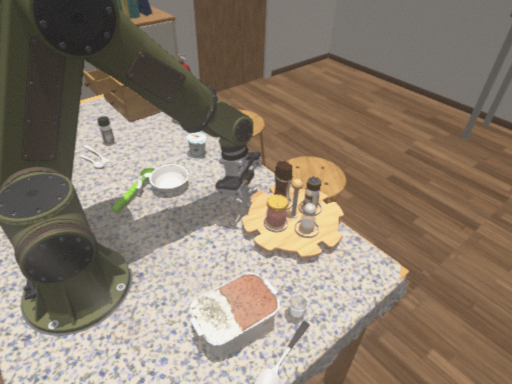

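```bash
cat >> plan.py <<'E'
def tflip(th,r,ztip,yawth=None,tilt=15,C=C):
    a=np.radians(th); y=np.radians(th if yawth is None else yawth)
    zin=np.array([-np.cos(y),-np.sin(y),0]); x=np.array([0,0,-1.])
    t=np.radians(tilt); X=x*np.cos(t)+zin*np.sin(t); Z=-zin*np.cos(t)+x*np.sin(t); Y=np.cross(Z,X)
    return np.array([C[0]+r*np.cos(a),C[1]+r*np.sin(a),ztip])-ctrl.tip_reach*X,np.column_stack([X,Y,Z])
def tip():
    o=ctrl.get_obs();R=Ro.from_euler('xyz',o['eef_rot']).as_matrix(); t=o['ee_pos']+.019*R[:,0]; d=t[:2]-C; print('tip',t,np.hypot(*d),np.degrees(np.arctan2(d[1],d[0]))%360)
E
python3 - <<'E'
from plan import *
A=[target(121,.143,.022)]+[target(122,r,.022) for r in (.15,.16,.17,.18,.19)]+[target(122,.19,z) for z in (.05,.08,.11,.145,.18,.2)]
rows(A)
# down pose, rotate to yaw
S,R0=A[-1]
B=[]
from scipy.spatial.transform import Slerp
E1=tflip(208,.185,.2); 
sl=Slerp([0,1],Ro.from_matrix([R0,E1[1]]))
for i in range(1,13):
    f=i/14; B.append((S+(E1[0]-S)*f,sl(f).as_matrix()))
rows(B,S,R0)
print('dist',np.linalg.norm(E1[0]-S), sl([0,.5,1]).as_matrix()[:,:,0])
E
```

```text
[{"translation": [0.04, -0.19, -0.02], "turn": [-0.38, -0.01, 0.07]}, {"translation": [-0.02, -0.31, -0.29], "turn": [-0.58, -0.01, 0.11]}, {"translation": [-0.1, -0.33, -0.68], "turn": [-0.58, -0.01, 0.11]}, {"translation": [-0.19, -0.35, -1.07], "turn": [-0.58, -0.01, 0.11]}, {"translation": [-0.27, -0.37, -1.46], "turn": [-0.58, -0.01, 0.11]}, {"translation": [-0.35, -0.39, -1.85], "turn": [-0.58, -0.01, 0.11]}, {"translation": [-1.45, -0.39, -1.62], "turn": [-0.58, -0.01, 0.11]}, {"translation": [-2.62, -0.39, -1.37], "turn": [-0.58, -0.01, 0.11]}, {"translation": [-3.8, -0.39, -1.13], "turn": [-0.58, -0.01, 0.11]}, {"translation": [-5.16, -0.39, -0.84], "turn": [-0.58, -0.01, 0.11]}, {"translation": [-6.53, -0.39, -0.55], "turn": [-0.58, -0.01, 0.11]}, {"translation": [-7.32, -0.39, -0.38], "turn": [-0.58, -0.01, 0.11]}]
[{"translation": [0.11, -0.54, 0.5], "turn": [1.35, 0.29, 0.04]}, {"translation": [0.22, -1.08, 1.01], "turn": [2.7, 0.59, 0.07]}, {"translation": [0.32, -1.62, 1.51], "turn": [4.06, 0.88, 0.11]}, {"translation": [0.43, -2.17, 2.02], "turn": [5.41, 1.18, 0.14]}, {"translation": [0.54, -2.71, 2.52], "turn": [6.76, 1.47, 0.18]}, {"translation": [0.65, -3.25, 3.03], "turn": [8.11, 1.77, 0.21]}, {"translation": [0.76, -3.79, 3.53], "turn": [9.47, 2.06, 0.25]}, {"translation": [0.86, -4.33, 4.04], "turn": [10.82, 2.36, 0.28]}, {"translation": [0.97, -4.87, 4.54], "turn": [12.17, 2.65, 0.32]}, {"translation": [1.08, -5.41, 5.05], "turn": [13.52, 2.95, 0.35]}, {"translation": [1.19, -5.95, 5.55], "turn": [14.88, 3.24, 0.39]}, {"translation": [1.3, -6.5, 6.06], "turn": [16.23, 3.53, 0.42]}]
dist 0.2618139834434574 [[ 0.11017641 -0.17631911 -0.9781476 ]
 [ 0.10589822 -0.00127497 -0.99437616]
 [ 0.22852365  0.12150818 -0.96592583]]
```

Emit:
arm_command(deltas=[{"translation": [0.05, -0.2, 0], "turn": [-0.4, 0, 0.05]}, {"translation": [0, -0.3, -0.3], "turn": [-0.6, 0, 0.1]}, {"translation": [-0.1, -0.35, -0.7], "turn": [-0.6, 0, 0.1]}, {"translation": [-0.2, -0.35, -1.1], "turn": [-0.6, 0, 0.1]}, {"translation": [-0.3, -0.35, -1.5], "turn": [-0.6, 0, 0.1]}, {"translation": [-0.35, -0.4, -1.85], "turn": [-0.6, 0, 0.1]}, {"translation": [-1.45, -0.4, -1.6], "turn": [-0.6, 0, 0.1]}, {"translation": [-2.6, -0.4, -1.4], "turn": [-0.6, 0, 0.1]}, {"translation": [-3.8, -0.4, -1.15], "turn": [-0.6, 0, 0.1]}, {"translation": [-5.2, -0.4, -0.85], "turn": [-0.6, 0, 0.1]}, {"translation": [-6.5, -0.4, -0.55], "turn": [-0.6, 0, 0.1]}, {"translation": [-7.3, -0.4, -0.4], "turn": [-0.6, 0, 0.1]}])

```text
time_s: 9.88
ee_pos: [0.4642, -0.0104, 0.2216]
eef_rot: [0.009, 1.361, -1.002]
force: [0.5, -1.0, 0.3]
grip_width: 0.0004
```

Emit:
arm_command(deltas=[{"translation": [0.1, -0.55, 0.5], "turn": [1.35, 0.3, 0]}, {"translation": [0.2, -1.1, 1.0], "turn": [2.7, 0.6, 0.05]}, {"translation": [0.3, -1.6, 1.5], "turn": [4.05, 0.9, 0.1]}, {"translation": [0.45, -2.15, 2.0], "turn": [5.4, 1.2, 0.15]}, {"translation": [0.55, -2.7, 2.5], "turn": [6.75, 1.5, 0.2]}, {"translation": [0.65, -3.25, 3.0], "turn": [8.1, 1.8, 0.2]}, {"translation": [0.75, -3.8, 3.55], "turn": [9.45, 2.05, 0.25]}, {"translation": [0.85, -4.35, 4.05], "turn": [10.8, 2.35, 0.3]}, {"translation": [0.95, -4.85, 4.55], "turn": [12.15, 2.65, 0.3]}, {"translation": [1.1, -5.4, 5.05], "turn": [13.5, 2.95, 0.35]}, {"translation": [1.2, -5.95, 5.55], "turn": [14.9, 3.25, 0.4]}, {"translation": [1.3, -6.5, 6.05], "turn": [16.2, 3.55, 0.4]}])

```text
time_s: 10.88
ee_pos: [0.4082, -0.2286, 0.2177]
eef_rot: [2.929, 1.362, 0.51]
force: [0.6, -0.0, 0.5]
grip_width: 0.0005
```

```bash
python3 look.py 5 wrist,scene
python3 - <<'E'
from plan import *
tip()
A=[tflip(210,.185,z) for z in (.2,.19,.16,.13,.10,.08,.06,.045,.035,.028,.024,.022)]
rows(A)
B=[tflip(210,r,.022) for r in (.178,.170,.163,.156,.150,.146,.143,.143)]
rows(B,*A[-1])
D=[tflip(210-2.5*i,.143,.022) for i in range(1,13)]
rows(D,*B[-1])
E
```

```text
10.8833 [ 0.4082 -0.2286  0.2177] [ 0.6 -0.   0.5] [-0.69  0.07  1.82  0.21  1.18  0.08]
[[0.181, 0.657, -0.732], [0.101, -0.752, -0.651], [-0.978, 0.044, -0.203]]
wrist carousel [291.5  84.9] 0.93 [ 0.562 -0.171  0.024] r 0.008 ang 137.0
wrist jam_jar [260.  112.3] 0.64 [ 0.508 -0.164  0.036] r 0.062 ang 168.5
wrist sauce_1 [266.9  40.5] 0.66 [ 0.578 -0.112  0.036] r 0.064 ang 81.4
wrist shaker [331.3 119.7] 0.59 [ 0.56  -0.235  0.036] r 0.059 ang 262.4
wrist sprinkle_a [189.5  70.1] 0.63 [ 0.488 -0.068  0.036] r 0.134 ang 126.3
wrist scallop0 [189.7  69.4] 0.86 [ 0.49  -0.065  0.03 ] r 0.135 ang 125.0
wrist scallop0 [403.3  94. ] 0.67 [ 0.648 -0.282  0.03 ] r 0.133 ang 307.1
wrist scallop0 [287.2 185. ] 0.59 [ 0.465 -0.248  0.03 ] r 0.126 ang 215.0
scene carousel_base [333.3 225.3] 0.49 [ 0.661 -0.253 -0.   ] r 0.121 ang 320.2
scene carousel [291.6 218.6] 0.92 [ 0.564 -0.172  0.024] r 0.005 ang 133.4
scene bolt_thumb [240.2 182.3] 0.56 [0.534 0.034 0.045] r 0.213 ang 99.3
scene jam_jar [275.6 223. ] 0.64 [ 0.507 -0.165  0.036] r 0.062 ang 169.7
scene sauce_1 [281.  204.3] 0.61 [ 0.
[... 1937 characters left out ...]
-0.02], "turn": [0.97, 0.0, 0.26]}, {"translation": [0.01, -0.77, -0.05], "turn": [1.45, 0.0, 0.39]}, {"translation": [0.02, -1.03, -0.09], "turn": [1.93, -0.0, 0.52]}, {"translation": [0.04, -1.28, -0.14], "turn": [2.41, -0.0, 0.65]}, {"translation": [0.05, -1.53, -0.19], "turn": [2.9, -0.0, 0.78]}, {"translation": [0.07, -1.78, -0.26], "turn": [3.38, 0.0, 0.91]}, {"translation": [0.09, -2.02, -0.34], "turn": [3.86, -0.0, 1.04]}, {"translation": [0.12, -2.26, -0.44], "turn": [4.35, -0.0, 1.16]}, {"translation": [0.14, -2.5, -0.54], "turn": [4.83, -0.0, 1.29]}, {"translation": [0.17, -2.73, -0.65], "turn": [5.31, -0.0, 1.42]}, {"translation": [0.21, -2.96, -0.77], "turn": [5.8, -0.0, 1.55]}]
```

View pics/wrist5.png

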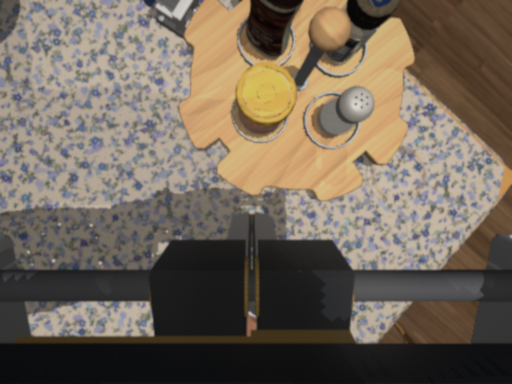

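View pics/scene5.png

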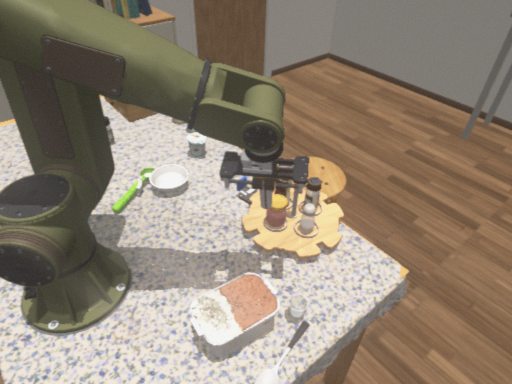

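Emit:
arm_command(deltas=[{"translation": [-0.25, 0.5, 0.6], "turn": [1.2, 0.3, 0]}, {"translation": [0.15, 1.1, 1.35], "turn": [2.35, 0.6, 0]}, {"translation": [1.3, 1.05, 1.6], "turn": [2.35, 0.6, 0]}, {"translation": [2.5, 1.0, 1.85], "turn": [2.35, 0.6, 0]}, {"translation": [3.7, 0.95, 2.1], "turn": [2.35, 0.6, 0]}, {"translation": [4.45, 0.9, 2.25], "turn": [2.35, 0.6, 0]}, {"translation": [5.25, 0.85, 2.4], "turn": [2.35, 0.6, 0]}, {"translation": [5.8, 0.85, 2.5], "turn": [2.35, 0.6, 0]}, {"translation": [6.2, 0.8, 2.6], "turn": [2.35, 0.6, 0]}, {"translation": [6.5, 0.8, 2.65], "turn": [2.35, 0.6, 0]}, {"translation": [6.65, 0.8, 2.7], "turn": [2.35, 0.6, 0]}, {"translation": [6.7, 0.8, 2.7], "turn": [2.35, 0.6, 0]}])

```text
time_s: 12.78
ee_pos: [0.4027, -0.2711, 0.041]
eef_rot: [-3.133, 1.311, 0.533]
force: [0.4, 0.3, 0.9]
grip_width: 0.0004
```

```bash
python3 look.py 6 wrist scallop0; python3 -c "
from plan import *
tip()"
```

```text
12.7833 [ 0.4027 -0.2711  0.041 ] [0.4 0.3 0.9] [-0.8   0.38  1.93  0.35  0.8   0.  ]
[[0.221, 0.501, -0.837], [0.13, -0.866, -0.483], [-0.967, -0.002, -0.257]]
wrist scallop0 [273.6 138. ] 0.88 [ 0.462 -0.252  0.03 ] r 0.13 ang 215.8
tip [ 0.40715486 -0.26873162  0.02319595] 0.1847961631226078 210.11948473375327
```

View pics/wrist6.png

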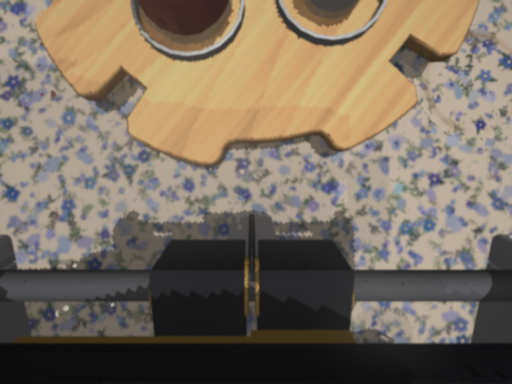

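Emit:
arm_command(deltas=[{"translation": [0.05, 0.1, -0.25], "turn": [0, 0, 0]}, {"translation": [0.15, 0.15, -0.6], "turn": [0, 0, 0]}, {"translation": [0.25, 0.15, -0.85], "turn": [0, 0, 0]}, {"translation": [0.3, 0.15, -1.1], "turn": [0, 0, 0]}, {"translation": [0.35, 0.15, -1.35], "turn": [0, 0, 0]}, {"translation": [0.4, 0.15, -1.5], "turn": [0, 0, 0]}, {"translation": [0.45, 0.15, -1.6], "turn": [0, 0, 0]}, {"translation": [0.45, 0.15, -1.6], "turn": [0, 0, 0]}])

```text
time_s: 13.55
ee_pos: [0.4409, -0.253, 0.0404]
eef_rot: [-3.133, 1.311, 0.533]
force: [-1.1, 0.4, -1.1]
grip_width: 0.0007
```

```bash
python3 -c "
from plan import *
tip();print(ctrl.get_obs()['force'])
D=[tflip(211-2.5*i,.143,.022) for i in range(1,13)]
rows(D)"
```

```text
tip [ 0.44511665 -0.25056615  0.0220491 ] 0.14288338314812005 211.4575809620579
[-1.12129418  0.44825986 -1.0591241 ]
[{"translation": [0.0, -0.3, 0.01], "turn": [0.3, 0.03, 0.11]}, {"translation": [0.01, -0.56, -0.01], "turn": [0.78, 0.03, 0.23]}, {"translation": [0.01, -0.82, -0.03], "turn": [1.27, 0.03, 0.36]}, {"translation": [0.02, -1.07, -0.06], "turn": [1.75, 0.03, 0.49]}, {"translation": [0.03, -1.33, -0.11], "turn": [2.23, 0.03, 0.62]}, {"translation": [0.05, -1.58, -0.16], "turn": [2.72, 0.03, 0.75]}, {"translation": [0.07, -1.83, -0.23], "turn": [3.2, 0.03, 0.88]}, {"translation": [0.09, -2.07, -0.3], "turn": [3.68, 0.03, 1.01]}, {"translation": [0.11, -2.32, -0.39], "turn": [4.16, 0.03, 1.14]}, {"translation": [0.14, -2.55, -0.49], "turn": [4.65, 0.03, 1.26]}, {"translation": [0.17, -2.79, -0.59], "turn": [5.13, 0.03, 1.39]}, {"translation": [0.2, -3.01, -0.71], "turn": [5.61, 0.03, 1.52]}]
```

Emit:
arm_command(deltas=[{"translation": [0.0, -0.3, 0.01], "turn": [0.3, 0.03, 0.11]}, {"translation": [0.01, -0.56, -0.01], "turn": [0.78, 0.03, 0.23]}, {"translation": [0.01, -0.82, -0.03], "turn": [1.27, 0.03, 0.36]}, {"translation": [0.02, -1.07, -0.06], "turn": [1.75, 0.03, 0.49]}, {"translation": [0.03, -1.33, -0.11], "turn": [2.23, 0.03, 0.62]}, {"translation": [0.05, -1.58, -0.16], "turn": [2.72, 0.03, 0.75]}, {"translation": [0.07, -1.83, -0.23], "turn": [3.2, 0.03, 0.88]}, {"translation": [0.09, -2.07, -0.3], "turn": [3.68, 0.03, 1.01]}, {"translation": [0.11, -2.32, -0.39], "turn": [4.16, 0.03, 1.14]}, {"translation": [0.14, -2.55, -0.49], "turn": [4.65, 0.03, 1.26]}, {"translation": [0.17, -2.79, -0.59], "turn": [5.13, 0.03, 1.39]}, {"translation": [0.2, -3.01, -0.71], "turn": [5.61, 0.03, 1.52]}])

```text
time_s: 14.55
ee_pos: [0.4186, -0.179, 0.0405]
eef_rot: [3.141, 1.309, 0.014]
force: [-1.8, -1.2, -0.4]
grip_width: 0.0002
```

```bash
python3 look.py 7 wrist; python3 -c "
from plan import *
tip();print(ctrl.get_obs()['force'])
D=[tflip(181-2.5*i,.143,.022) for i in range(1,13)]
rows(D)"
```

```text
14.55 [ 0.4186 -0.179   0.0405] [-1.8 -1.2 -0.4] [-0.56  0.26  2.1   0.26  0.57  0.79]
[[0.259, 0.015, -0.966], [0.004, -1.0, -0.014], [-0.966, 0.0, -0.259]]
wrist carousel [247.9   7.8] 0.6 [ 0.568 -0.173  0.024] r 0.003 ang 99.4
wrist jam_jar [189.7  75.3] 0.75 [ 0.516 -0.139  0.036] r 0.064 ang 144.2
wrist sauce_1 [248.9   8.5] 0.17 [ 0.559 -0.175  0.036] r 0.009 ang 171.5
wrist sprinkle_a [250.7  10.6] 0.35 [ 0.558 -0.176  0.036] r 0.01 ang 179.2
wrist scallop0 [50.  32.7] 0.7 [ 0.545 -0.047  0.03 ] r 0.131 ang 100.2
wrist scallop0 [280.6 201.5] 0.64 [ 0.439 -0.197  0.03 ] r 0.131 ang 189.2
wrist scallop0 [247.4   8.3] 0.16 [ 0.563 -0.174  0.03 ] r 0.006 ang 154.1
tip [ 0.42376875 -0.17930338  0.02203599] 0.14326934142755945 181.32119410750028
[-0.57209364 -0.16248953 -1.10740202]
[{"translation": [0.01, -0.29, -0.02], "turn": [0.48, 0.0, 0.13]}, {"translation": [0.01, -0.55, -0.03], "turn": [0.96, 0.0, 0.26]}, {"translation": [0.02, -0.8, -0.06], "turn": [1.45, 0.0, 0.39]}, {"translation": [0.03, -1.06, -0.1], "turn": [1.93, 0.0, 0.52]}, {"translation": [0.04, -1.31, -0.15], "turn": [2.41, 0.0, 0.65]}, {"translation": [0.06, -1.56, -0.2], "turn": [2.9, 0.0, 0.78]}, {"translation": [0.07, -1.81, -0.27], "turn": [3.38, 0.0, 0.9]}, {"translation": [0.1, -2.06, -0.35], "turn": [3.86, 0.0, 1.03]}, {"translation": [0.12, -2.3, -0.44], "turn": [4.34, 0.0, 1.16]}, {"translation": [0.15, -2.53, -0.54], "turn": [4.83, 0.0, 1.29]}, {"translation": [0.18, -2.76, -0.66], "turn": [5.31, 0.0, 1.42]}, {"translation": [0.21, -2.99, -0.78], "turn": [5.79, 0.0, 1.55]}]
```

View pics/wrist7.png

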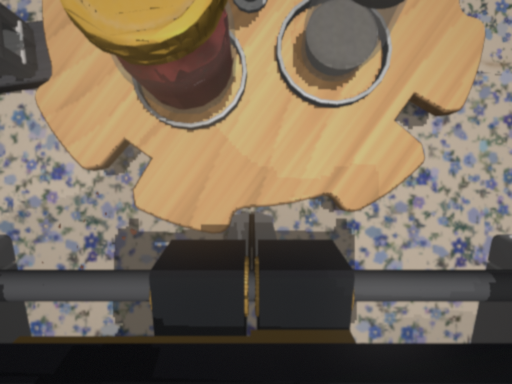

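Emit:
arm_command(deltas=[{"translation": [0.01, -0.29, -0.02], "turn": [0.48, 0.0, 0.13]}, {"translation": [0.01, -0.55, -0.03], "turn": [0.96, 0.0, 0.26]}, {"translation": [0.02, -0.8, -0.06], "turn": [1.45, 0.0, 0.39]}, {"translation": [0.03, -1.06, -0.1], "turn": [1.93, 0.0, 0.52]}, {"translation": [0.04, -1.31, -0.15], "turn": [2.41, 0.0, 0.65]}, {"translation": [0.06, -1.56, -0.2], "turn": [2.9, 0.0, 0.78]}, {"translation": [0.07, -1.81, -0.27], "turn": [3.38, 0.0, 0.9]}, {"translation": [0.1, -2.06, -0.35], "turn": [3.86, 0.0, 1.03]}, {"translation": [0.12, -2.3, -0.44], "turn": [4.34, 0.0, 1.16]}, {"translation": [0.15, -2.53, -0.54], "turn": [4.83, 0.0, 1.29]}, {"translation": [0.18, -2.76, -0.66], "turn": [5.31, 0.0, 1.42]}, {"translation": [0.21, -2.99, -0.78], "turn": [5.79, 0.0, 1.55]}])

```text
time_s: 16.0
ee_pos: [0.4377, -0.1039, 0.0403]
eef_rot: [3.141, 1.309, -0.509]
force: [-1.6, -0.6, 0.7]
grip_width: 0.0005
```

```bash
python3 look.py 8 wrist; python3 -c "
from plan import *
tip();print(ctrl.get_obs()['force'])
D=[tflip(151-2*i,.143,.022) for i in range(1,9)]
rows(D)"
```

```text
16.0 [ 0.4377 -0.1039  0.0403] [-1.6 -0.6  0.7] [-0.28  0.25  2.12 -0.12  0.52  1.89]
[[0.226, -0.486, -0.844], [-0.126, -0.874, 0.47], [-0.966, 0.0, -0.258]]
wrist carousel [248.5  12. ] 0.92 [ 0.566 -0.172  0.024] r 0.004 ang 112.3
wrist jam_jar [189.5  73.6] 0.71 [ 0.543 -0.118  0.036] r 0.063 ang 113.6
wrist shaker [333.9  51.1] 0.88 [ 0.512 -0.204  0.036] r 0.063 ang 206.1
wrist scallop0 [45.7 30.5] 0.87 [ 0.615 -0.051  0.03 ] r 0.134 ang 69.4
wrist scallop0 [283.5 202.6] 0.65 [ 0.444 -0.131  0.03 ] r 0.131 ang 160.0
tip [ 0.4419492  -0.10667014  0.02203674] 0.14298367927456157 150.99542012118135
[ 0.29870098  1.29442671 -0.61915812]
[{"translation": [0.0, -0.21, -0.0], "turn": [0.39, 0.0, 0.1]}, {"translation": [0.01, -0.41, -0.01], "turn": [0.78, 0.0, 0.21]}, {"translation": [0.01, -0.62, -0.03], "turn": [1.16, 0.0, 0.31]}, {"translation": [0.02, -0.82, -0.05], "turn": [1.55, 0.0, 0.42]}, {"translation": [0.02, -1.03, -0.09], "turn": [1.94, 0.0, 0.52]}, {"translation": [0.03, -1.23, -0.12], "turn": [2.32, 0.0, 0.62]}, {"translation": [0.05, -1.43, -0.17], "turn": [2.71, 0.0, 0.73]}, {"translation": [0.06, -1.63, -0.22], "turn": [3.09, 0.0, 0.83]}]
```

View pics/wrist8.png

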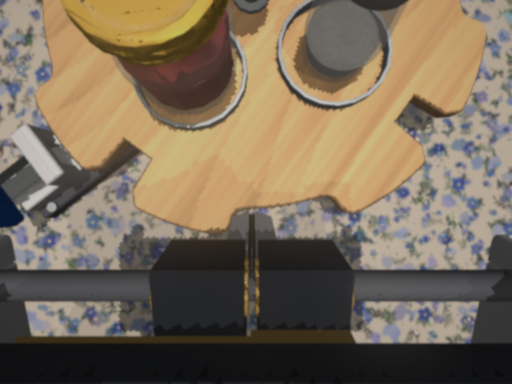

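Emit:
arm_command(deltas=[{"translation": [0.0, -0.21, 0], "turn": [0.39, 0.0, 0.1]}, {"translation": [0.01, -0.41, -0.01], "turn": [0.78, 0.0, 0.21]}, {"translation": [0.01, -0.62, -0.03], "turn": [1.16, 0.0, 0.31]}, {"translation": [0.02, -0.82, -0.05], "turn": [1.55, 0.0, 0.42]}, {"translation": [0.02, -1.03, -0.09], "turn": [1.94, 0.0, 0.52]}, {"translation": [0.03, -1.23, -0.12], "turn": [2.32, 0.0, 0.62]}])

```text
time_s: 16.95
ee_pos: [0.4554, -0.0786, 0.0404]
eef_rot: [3.141, 1.309, -0.717]
force: [-0.3, -1.6, 0.0]
grip_width: 0.0006
```

```bash
python3 look.py 9 wrist,scene; python3 -c "
from plan import *
tip();print(ctrl.get_obs()['force'])
D=[tflip(139-1*i,.143,.022) for i in range(1,9)]
rows(D)"
```

```text
16.95 [ 0.4554 -0.0786  0.0404] [-0.3 -1.6  0. ] [-0.18  0.28  2.07 -0.25  0.57  2.3 ]
[[0.195, -0.657, -0.728], [-0.17, -0.754, 0.635], [-0.966, 0.0, -0.259]]
wrist carousel [251.7   8.4] 0.89 [ 0.567 -0.175  0.024] r 0.001 ang 148.1
wrist bolt_thumb [ 17.1 258.9] 0.73 [0.533 0.032 0.045] r 0.211 ang 99.4
wrist jam_jar [189.8  74.1] 0.69 [ 0.554 -0.114  0.036] r 0.063 ang 102.4
wrist shaker [334.6  49.3] 0.69 [ 0.507 -0.193  0.036] r 0.063 ang 195.3
wrist scallop0 [46.9 30.3] 0.88 [ 0.639 -0.064  0.03 ] r 0.132 ang 57.4
wrist scallop0 [282.5 202. ] 0.61 [ 0.457 -0.106  0.03 ] r 0.131 ang 147.9
scene carousel_base [305.2 205.1] 0.73 [ 0.659 -0.139  0.   ] r 0.098 ang 22.2
scene carousel [292.1 222.8] 0.95 [ 0.553 -0.186  0.024] r 0.017 ang 213.4
scene bolt_thumb [243.  181.8] 0.47 [0.542 0.03  0.045] r 0.208 ang 97.1
scene jam_jar [276.  206.1] 0.74 [ 0.555 -0.113  0.036] r 0.064 ang 101.3
scene sauce_1 [302.8 206.4] 0.64 [ 0.618 -0.164  0.036] r 0.051 ang 14.0
scene shaker [284.  227.1] 0.91 [ 0.515 -0.192  0.036] r 0.056 ang 196.3
scene sprinkle_a [313.2 224.2] 0.81 [ 0.588 -0.235 
[... 264 characters left out ...]
[301.  256.1] 0.63 [ 0.482 -0.292  0.03 ] r 0.145 ang 233.5
tip [ 0.45907571 -0.08178871  0.0220843 ] 0.14325997642750202 138.88103340432784
[0.33975976 0.62482493 0.01633898]
[{"translation": [0.01, -0.09, -0.01], "turn": [0.2, 0.0, 0.05]}, {"translation": [0.01, -0.19, -0.01], "turn": [0.39, 0.0, 0.11]}, {"translation": [0.01, -0.3, -0.02], "turn": [0.58, 0.0, 0.16]}, {"translation": [0.01, -0.4, -0.02], "turn": [0.77, 0.0, 0.21]}, {"translation": [0.01, -0.5, -0.03], "turn": [0.97, 0.0, 0.26]}, {"translation": [0.01, -0.61, -0.04], "turn": [1.16, 0.0, 0.31]}, {"translation": [0.02, -0.71, -0.05], "turn": [1.35, 0.0, 0.36]}, {"translation": [0.02, -0.81, -0.06], "turn": [1.55, 0.0, 0.42]}]
```

View pics/wrist9.png

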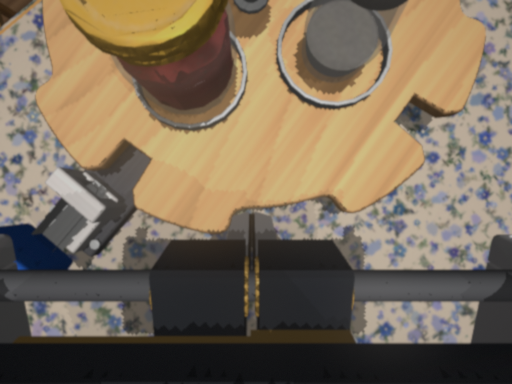

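```bash
python3 -c "
import cv2
a=cv2.imread('pics/scene9.png')[150:290,200:380];cv2.imwrite('pics/s9z.png',cv2.resize(a,None,fx=4,fy=4,interpolation=2))"
```

```text
(no output)
```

View pics/s9z.png

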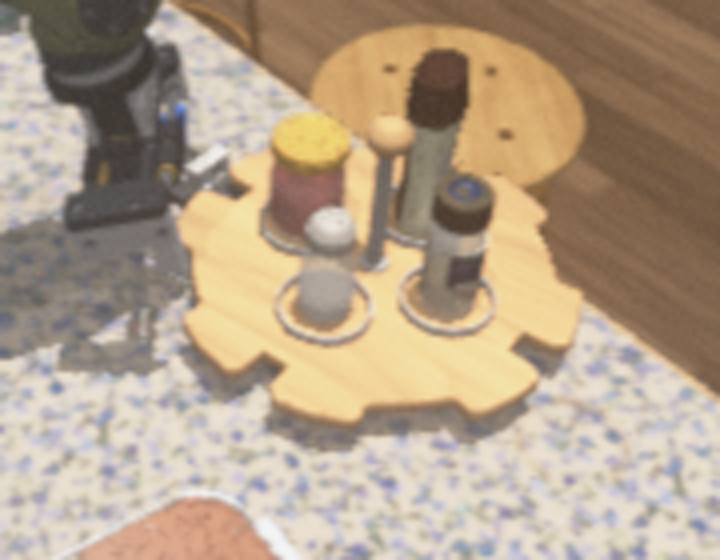

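```bash
python3 -c "
import cv2
a=cv2.imread('pics/wrist9.png')[120:290,0:200];cv2.imwrite('pics/w9z.png',cv2.resize(a,None,fx=3.5,fy=3.5,interpolation=2))
from plan import *
for n,p,z in [('guide a',(51,171),.044),('guide b',(107,209),.044),('slotL',(122,142),.036),('slotR',(151,163),.036)]:
  q=atz('wrist',p,z); d=q[:2]-C; print(n,q,np.hypot(*d),np.degrees(np.arctan2(d[1],d[0])))
for th in (97,98.5,100,102.4):
  for r,z in ((.16,.044),(.21,.062),(.15,.036)):
    t=np.radians(th); print(th,r,proj('wrist',[C[0]+r*np.cos(t),C[1]+r*np.sin(t),z]))
"
```

```text
guide a [ 0.56050828 -0.01464505  0.044     ] 0.16148548664316675 92.30391348725915
guide b [ 0.5220705  -0.02508141  0.044     ] 0.15746453276536848 106.57862861427033
slotL [ 0.54990003 -0.05529312  0.036     ] 0.12191209704592525 98.06316483007345
slotR [ 0.52834906 -0.06036378  0.036     ] 0.12192469704315953 108.4819971318657
97 0.16 [ 68.60394422 184.92845133]
97 0.21 [-19.66523825 254.98880644]
97 0.15 [ 88.07321777 173.44461553]
98.5 0.16 [ 73.90582398 189.66024198]
98.5 0.21 [-11.87528929 262.05435244]
98.5 0.15 [ 92.82014878 177.66789069]
100 0.16 [ 79.33804574 194.25395679]
100 0.21 [ -3.88641381 268.91704789]
100 0.15 [ 97.68278701 181.76748967]
102.4 0.16 [ 88.29121339 201.307817  ]
102.4 0.21 [  9.29549987 279.46140728]
102.4 0.15 [105.69519024 188.06177132]
```

View pics/w9z.png

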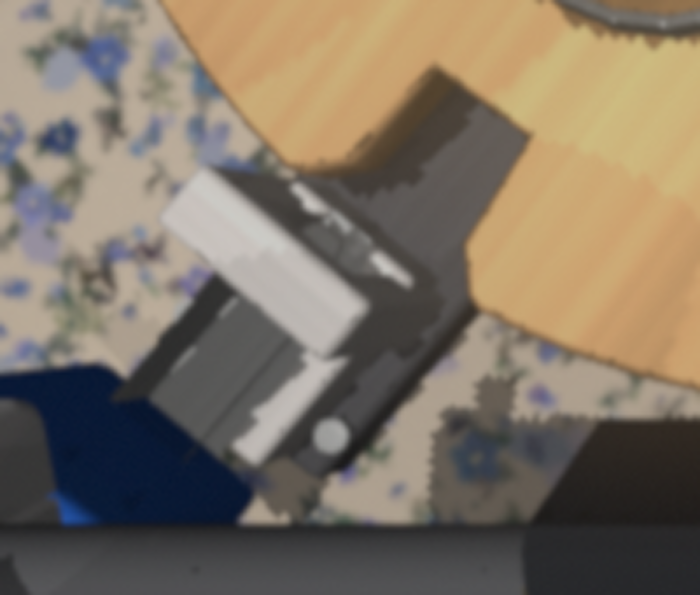

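Emit:
arm_command(deltas=[{"translation": [0, -0.1, 0], "turn": [0.2, 0, 0.05]}, {"translation": [0, -0.2, 0], "turn": [0.4, 0, 0.1]}, {"translation": [0, -0.3, -0.02], "turn": [0.58, 0, 0.15]}, {"translation": [0.01, -0.36, -0.02], "turn": [0.7, 0, 0.18]}, {"translation": [0.01, -0.36, -0.02], "turn": [0.7, 0, 0.18]}])

```text
time_s: 18.27
ee_pos: [0.4618, -0.072, 0.0403]
eef_rot: [-3.139, 1.309, -0.776]
force: [1.3, 0.4, 0.5]
grip_width: 0.0004
```

```bash
python3 look.py 10 wrist jam_jar,scallop0,bolt_thumb; python3 -c "
import cv2
a=cv2.imread('pics/wrist10.png')[100:270,0:200];cv2.imwrite('pics/w10z.png',cv2.resize(a,None,fx=3.5,fy=3.5,interpolation=2))
from plan import *
tip()
"
```

```text
18.2667 [ 0.4618 -0.072   0.0403] [1.3 0.4 0.5] [-0.15  0.3   2.05 -0.27  0.6   2.41]
[[0.185, -0.702, -0.688], [-0.181, -0.712, 0.679], [-0.966, -0.001, -0.259]]
wrist bolt_thumb [ 35.9 271.9] 0.95 [0.534 0.031 0.045] r 0.21 ang 99.4
wrist jam_jar [189.5  71.6] 0.68 [ 0.56  -0.115  0.036] r 0.062 ang 97.7
wrist scallop0 [44.6 32.9] 0.96 [ 0.646 -0.067  0.03 ] r 0.134 ang 54.4
wrist scallop0 [280.7 203.4] 0.61 [ 0.462 -0.098  0.03 ] r 0.132 ang 143.8
tip [ 0.46514362 -0.07563125  0.02197755] 0.14299863290327255 135.42147665519204
```

View pics/w10z.png

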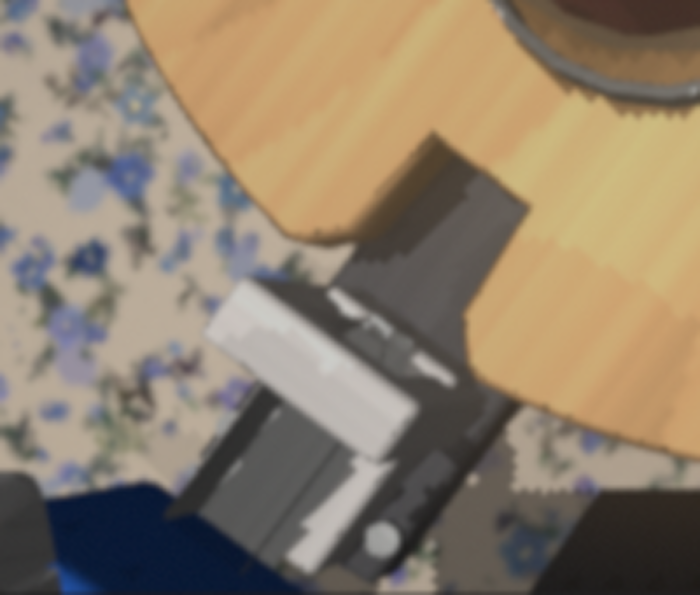

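Run:
```python
from plan import *
A=[tflip(136,.143,.022,135)]+[tflip(136,r,.022,135) for r in (.15,.16,.17,.18,.19)]+[tflip(136,.19,z,135) for z in (.04,.06,.09,.12,.14)]
rows(A)
S,R0=A[-1]
E1=target(99.5,.245,.14,tilt=0)
Z=np.array([0,0,1.]); 
o=[]
# untilt while yawing ccw about world z
for i in range(1,23):
    f=i/22; 
    Rt=tflip(136,.19,.14,135,tilt=15*(1-min(1,2*f)))[1]
    R=Ro.from_rotvec(Z*np.radians(144.5*f)).as_matrix()@Rt
    o.append((S+(E1[0]-S)*min(1,f*1.5),R))
print(np.round(o[-1][1]-E1[1],2).tolist())
rows(o[:12],S,R0); rows(o[12:],*o[11])
print(E1)
```

```text
[{"translation": [-0.0, 0.06, -0.0], "turn": [0.08, 0.0, 0.03]}, {"translation": [-0.07, 0.06, 0.27], "turn": [0.08, 0.0, 0.03]}, {"translation": [-0.18, 0.06, 0.66], "turn": [0.08, 0.0, 0.03]}, {"translation": [-0.28, 0.07, 1.04], "turn": [0.08, 0.0, 0.03]}, {"translation": [-0.38, 0.07, 1.43], "turn": [0.08, 0.0, 0.03]}, {"translation": [-0.49, 0.07, 1.82], "turn": [0.08, 0.0, 0.03]}, {"translation": [-1.18, 0.07, 1.63], "turn": [0.08, 0.0, 0.03]}, {"translation": [-1.96, 0.07, 1.42], "turn": [0.08, 0.0, 0.03]}, {"translation": [-3.11, 0.07, 1.11], "turn": [0.08, 0.0, 0.03]}, {"translation": [-4.27, 0.07, 0.8], "turn": [0.08, 0.0, 0.03]}, {"translation": [-5.05, 0.07, 0.59], "turn": [0.08, 0.0, 0.03]}]
[[0.0, 0.0, -0.0], [0.0, -0.0, -0.0], [0.0, 0.0, 0.0]]
[{"translation": [-0.0, -0.4, 0.01], "turn": [-1.27, -0.27, -0.32]}, {"translation": [-0.01, -0.79, 0.02], "turn": [-2.55, -0.54, -0.62]}, {"translation": [-0.01, -1.19, 0.03], "turn": [-3.84, -0.81, -0.88]}, {"translation": [-0.02, -1.59, 0.05], "turn": [-5.14, -1.07, -1.12]}, {"translation": [-0.02, -1.99, 0.06], "turn": [-6.44
[... 665 characters left out ...]
, -0.24, -1.03], "turn": [-3.94, 0.0, 0.0]}, {"translation": [-0.0, -0.24, -1.03], "turn": [-5.25, 0.0, 0.0]}, {"translation": [-0.0, -0.24, -1.03], "turn": [-6.57, 0.0, 0.0]}, {"translation": [-0.0, -0.24, -1.03], "turn": [-7.88, 0.0, 0.0]}, {"translation": [-0.0, -0.24, -1.03], "turn": [-9.2, 0.0, 0.0]}, {"translation": [-0.0, -0.24, -1.03], "turn": [-10.51, 0.0, 0.0]}, {"translation": [-0.0, -0.24, -1.03], "turn": [-11.82, 0.0, 0.0]}, {"translation": [-0.0, -0.24, -1.03], "turn": [-13.14, 0.0, 0.0]}]
(array([0.52656334, 0.06563997, 0.159     ]), array([[ 0.        ,  0.9862856 ,  0.16504761],
       [ 0.        ,  0.16504761, -0.9862856 ],
       [-1.        ,  0.        ,  0.        ]]))
```

Emit:
arm_command(deltas=[{"translation": [0, 0.05, 0], "turn": [0, 0, 0]}, {"translation": [-0.05, 0.05, 0.25], "turn": [0, 0, 0]}, {"translation": [-0.2, 0.05, 0.65], "turn": [0, 0, 0]}, {"translation": [-0.3, 0.05, 1.05], "turn": [0, 0, 0]}, {"translation": [-0.4, 0.05, 1.45], "turn": [0, 0, 0]}, {"translation": [-0.5, 0.05, 1.8], "turn": [0, 0, 0]}, {"translation": [-1.2, 0.05, 1.65], "turn": [0, 0, 0]}, {"translation": [-2, 0.05, 1.4], "turn": [0, 0, 0]}, {"translation": [-3.1, 0.05, 1.1], "turn": [0, 0, 0]}, {"translation": [-4.3, 0.05, 0.8], "turn": [0, 0, 0]}, {"translation": [-5.05, 0.05, 0.6], "turn": [0, 0, 0]}])

```text
time_s: 19.38
ee_pos: [0.4271, -0.0393, 0.161]
eef_rot: [-3.132, 1.307, -0.769]
force: [-0.3, 0.0, -0.2]
grip_width: 0.0006
```

Emit:
arm_command(deltas=[{"translation": [0, -0.4, 0], "turn": [-1.25, -0.25, -0.3]}, {"translation": [0, -0.8, 0], "turn": [-2.55, -0.55, -0.6]}, {"translation": [0, -1.2, 0.05], "turn": [-3.85, -0.8, -0.9]}, {"translation": [0, -1.6, 0.05], "turn": [-5.15, -1.05, -1.1]}, {"translation": [0, -2, 0.05], "turn": [-6.45, -1.35, -1.3]}, {"translation": [-0.05, -2.4, 0.05], "turn": [-7.75, -1.55, -1.5]}, {"translation": [-0.05, -2.8, 0.1], "turn": [-9.05, -1.8, -1.65]}, {"translation": [-0.05, -3.2, 0.1], "turn": [-10.4, -2.05, -1.75]}, {"translation": [-0.05, -3.55, 0.1], "turn": [-11.7, -2.25, -1.8]}, {"translation": [-0.05, -3.95, 0.1], "turn": [-13.05, -2.4, -1.85]}, {"translation": [-0.05, -4.35, 0.15], "turn": [-14.35, -2.6, -1.9]}, {"translation": [-0.05, -4.75, 0.15], "turn": [-15.65, -2.5, -2.05]}])

```text
time_s: 20.38
ee_pos: [0.5076, 0.0484, 0.1585]
eef_rot: [0.395, 1.57, -2.145]
force: [0.4, -0.6, 0.6]
grip_width: 0.0006
```

Run:
```python
from plan import *
o=ctrl.get_obs(); print(o['time_s'],o['qpos'],o['force'])
p=o['ee_pos'];R0=Ro.from_euler('xyz',o['eef_rot']).as_matrix(); print(p,R0)
E1=target(99.5,.245,.14,tilt=0); rows([E1])
```

```text
20.3833 [ 2.36179445e-02  2.77843085e-01  1.71075400e+00 -1.00727642e-03
  1.15362330e+00  9.93401389e-01] [ 0.40948648 -0.63030403  0.61705903]
[0.50760423 0.04836922 0.15854112] [[-6.05620791e-04  5.65815079e-01 -8.24531946e-01]
 [-9.35453324e-04 -8.24532057e-01 -5.65814468e-01]
 [-9.99999379e-01  4.28642143e-04  1.02864735e-03]]
[{"translation": [-0.02, -0.14, -1.02], "turn": [-13.01, 0.01, 0.0]}]
```

Emit:
arm_command(deltas=[{"translation": [0, -0.1, -0.4], "turn": [-1.3, 0, 0]}, {"translation": [0, -0.15, -0.8], "turn": [-2.6, 0, 0]}, {"translation": [0, -0.15, -1], "turn": [-3.9, 0, 0]}, {"translation": [0, -0.15, -1], "turn": [-5.2, 0, 0]}, {"translation": [0, -0.15, -1], "turn": [-6.5, 0, 0]}, {"translation": [0, -0.15, -1], "turn": [-7.8, 0, 0]}, {"translation": [0, -0.15, -1], "turn": [-9.1, 0, 0]}, {"translation": [0, -0.15, -1], "turn": [-10.4, 0, 0]}, {"translation": [0, -0.15, -1], "turn": [-11.7, 0, 0]}, {"translation": [0, -0.15, -1], "turn": [-13, 0, 0]}, {"translation": [0, -0.15, -1], "turn": [-13, 0, 0]}])

```text
time_s: 21.3
ee_pos: [0.5258, 0.065, 0.1587]
eef_rot: [0.88, 1.57, -0.526]
force: [0.4, 0.5, -0.3]
grip_width: 0.0004
```

```bash
python3 look.py 11 wrist,scene
python3 - <<'E'
from plan import *
tip()
o=ctrl.get_obs(); print(o['qpos'])
E
```

```text
21.3 [0.5258 0.065  0.1587] [ 0.4  0.5 -0.3] [ 0.05  0.32  1.66 -0.    1.17 -0.11]
[[0.001, 0.986, 0.164], [-0.001, 0.164, -0.986], [-1.0, 0.001, 0.001]]
wrist jam_jar [249.6 344.1] 0.57 [ 0.552 -0.116  0.036] r 0.062 ang 104.6
scene carousel [292.4 217.4] 0.65 [ 0.57  -0.17   0.024] r 0.006 ang 73.9
scene bolt_thumb [242.  186.2] 0.43 [0.526 0.015 0.045] r 0.195 ang 102.4
scene jam_jar [275.4 205.6] 0.71 [ 0.555 -0.11   0.036] r 0.067 ang 100.8
scene sauce_1 [304.2 205.3] 0.77 [ 0.624 -0.163  0.036] r 0.058 ang 13.1
scene shaker [282.2 226.3] 0.62 [ 0.513 -0.186  0.036] r 0.056 ang 190.4
scene sprinkle_a [311.9 223.7] 0.71 [ 0.586 -0.231  0.036] r 0.058 ang 288.3
scene scallop0 [287.  187.3] 0.87 [ 0.647 -0.064  0.03 ] r 0.137 ang 54.6
scene scallop0 [246.2 219.1] 0.85 [ 0.455 -0.096  0.03 ] r 0.139 ang 144.8
scene scallop0 [338.3 213.9] 0.85 [ 0.682 -0.248  0.03 ] r 0.135 ang 327.8
scene scallop0 [299.7 252.2] 0.73 [ 0.489 -0.281  0.03 ] r 0.131 ang 232.9
tip [0.52636083 0.06442992 0.13973492] 0.24384029131430662 99.59385912503906
[ 5.28994183e-02  3.19659313e-01  1.65519272e+00 -3.67529776e-04
  1.16546762e+00 -1.06063329e-01]
```

View pics/wrist11.png

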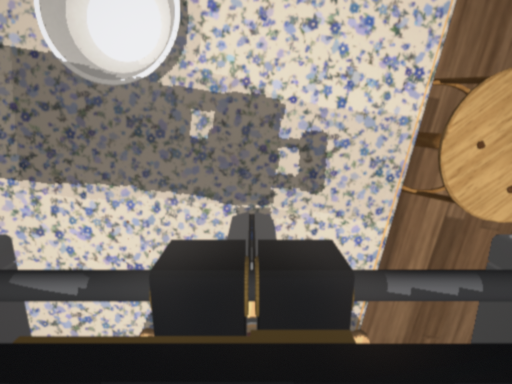

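View pics/scene11.png

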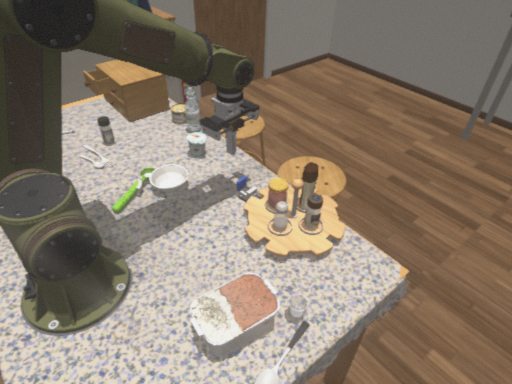

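Emit:
arm_command(deltas=[{"translation": [0.6, 0, 0], "turn": [0, 0, 0]}, {"translation": [1.3, 0, 0], "turn": [0, 0, 0]}, {"translation": [2.1, 0, 0], "turn": [0, 0, 0]}, {"translation": [2.9, 0, 0], "turn": [0, 0, 0]}, {"translation": [3.6, 0, 0], "turn": [0, 0, 0]}, {"translation": [4.05, 0, 0], "turn": [0, 0, 0]}, {"translation": [4.2, 0, 0], "turn": [0, 0, 0]}, {"translation": [4.2, 0, 0], "turn": [0, 0, 0]}])

```text
time_s: 22.87
ee_pos: [0.5263, 0.0644, 0.0533]
eef_rot: [0.245, 1.57, -1.167]
force: [0.1, -0.4, -0.2]
grip_width: 0.0005
```

Emit:
arm_command(deltas=[{"translation": [0, 0, 0.2], "turn": [0, 0, 0]}, {"translation": [0, 0, 0.4], "turn": [0, 0, 0]}, {"translation": [0, 0, 0.6], "turn": [0, 0, 0]}, {"translation": [0, 0, 0.8], "turn": [0, 0, 0]}, {"translation": [0, 0, 1], "turn": [0, 0, 0]}, {"translation": [0, 0, 1.15], "turn": [0, 0, 0]}, {"translation": [0, 0, 1.3], "turn": [0, 0, 0]}, {"translation": [0, 0, 1.4], "turn": [0, 0, 0]}])

```text
time_s: 23.53
ee_pos: [0.5322, 0.0295, 0.0539]
eef_rot: [1.383, 1.569, -0.029]
force: [0.2, 2.9, 1.6]
grip_width: 0.0004
```

```bash
python3 look.py 12 scene jam_jar,scallop0
python3 - <<'E'
from plan import *
tip()
E
python3 -c "
import cv2
a=cv2.imread('pics/scene12.png')[130:270,200:380];cv2.imwrite('pics/s12z.png',cv2.resize(a,None,fx=4,fy=4,interpolation=2))"
```

```text
23.5333 [0.5322 0.0295 0.0539] [0.2 2.9 1.6] [-0.01  0.47  1.72 -0.    0.95 -0.17]
[[0.002, 0.987, 0.158], [-0.0, 0.158, -0.987], [-1.0, 0.002, 0.0]]
scene jam_jar [274.  205.3] 0.83 [ 0.553 -0.107  0.036] r 0.071 ang 102.2
scene scallop0 [298.6 253.2] 0.92 [ 0.484 -0.281  0.03 ] r 0.135 ang 231.4
scene scallop0 [285.5 187.9] 0.83 [ 0.642 -0.063  0.03 ] r 0.135 ang 56.9
scene scallop0 [338.  214.8] 0.58 [ 0.679 -0.25   0.03 ] r 0.133 ang 326.3
scene scallop0 [293.4 220.2] 0.17 [ 0.559 -0.184  0.03 ] r 0.012 ang 223.3
tip [0.53197515 0.02962174 0.03464572] 0.20858340936264963 99.66677259364451
```

View pics/s12z.png

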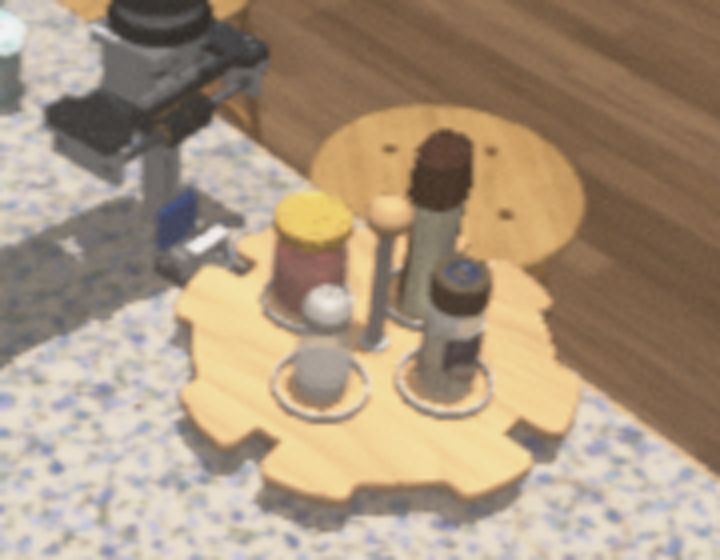

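Emit:
arm_command(deltas=[{"translation": [0, 0, 0.1], "turn": [0, 0, 0]}, {"translation": [0, 0, 0.2], "turn": [0, 0, 0]}, {"translation": [0, 0, 0.3], "turn": [0, 0, 0]}, {"translation": [0, 0, 0.4], "turn": [0, 0, 0]}, {"translation": [0, 0, 0.5], "turn": [0, 0, 0]}, {"translation": [0, 0, 0.6], "turn": [0, 0, 0]}, {"translation": [0, 0, 0.68], "turn": [0, 0, 0]}, {"translation": [0, 0, 0.68], "turn": [0, 0, 0]}])

```text
time_s: 24.35
ee_pos: [0.5348, 0.0126, 0.0537]
eef_rot: [1.046, 1.569, -0.366]
force: [0.7, -0.1, -0.8]
grip_width: 0.0003
```

Emit:
arm_command(deltas=[{"translation": [0, 0, 0.05], "turn": [0, 0, 0]}, {"translation": [0, 0, 0.1], "turn": [0, 0, 0]}, {"translation": [0, 0, 0.14], "turn": [0, 0, 0]}, {"translation": [0, 0, 0.14], "turn": [0, 0, 0]}])

```text
time_s: 24.68
ee_pos: [0.5349, 0.0115, 0.0538]
eef_rot: [2.8, 1.568, 1.388]
force: [-3.2, 18.3, 2.0]
grip_width: 0.0003
```

Run:
```python
from plan import *
tip();print(ctrl.get_obs()['force'])
```

```text
tip [0.53495488 0.01156912 0.03478658] 0.19028679124868367 99.69505779396641
[-3.18804623 18.29118673  1.98583166]
```

Emit:
arm_command(deltas=[{"translation": [0, 0, 0.03], "turn": [0, 0, 0]}, {"translation": [0, 0, 0.03], "turn": [0, 0, 0]}, {"translation": [0, 0, 0.03], "turn": [0, 0, 0]}])

```text
time_s: 24.93
ee_pos: [0.535, 0.0114, 0.0538]
eef_rot: [2.906, 1.567, 1.495]
force: [-4.5, 23.6, 3.3]
grip_width: 0.0003
```

Emit:
arm_command(deltas=[{"translation": [0, 0, -0.2], "turn": [0, 0, 0]}, {"translation": [0, 0, -0.6], "turn": [0, 0, 0]}, {"translation": [0, 0, -1.2], "turn": [0, 0, 0]}, {"translation": [0, 0, -1.6], "turn": [0, 0, 0]}, {"translation": [-1, 0, -1.6], "turn": [0, 0, 0]}, {"translation": [-2.4, 0, -1.6], "turn": [0, 0, 0]}, {"translation": [-3.8, 0, -1.6], "turn": [0, 0, 0]}, {"translation": [-5.2, 0, -1.6], "turn": [0, 0, 0]}, {"translation": [-6.2, 0, -1.6], "turn": [0, 0, 0]}, {"translation": [-6.8, 0, -1.6], "turn": [0, 0, 0]}, {"translation": [-7, 0, -1.6], "turn": [0, 0, 0]}])

```text
time_s: 25.85
ee_pos: [0.5295, 0.0487, 0.2316]
eef_rot: [1.331, 1.565, -0.081]
force: [0.6, 2.0, 0.1]
grip_width: 0.0003
```

```bash
python3 look.py 13 scene,side,wrist
python3 -c "
import cv2
a=cv2.imread('pics/scene13.png')[130:270,200:380];cv2.imwrite('pics/s13z.png',cv2.resize(a,None,fx=4,fy=4,interpolation=2))"
```

```text
25.85 [0.5295 0.0487 0.2316] [0.6 2.  0.1] [ 0.02  0.25  1.57 -0.    1.32 -0.14]
[[0.006, 0.987, 0.159], [-0.0, 0.159, -0.987], [-1.0, 0.006, 0.001]]
scene carousel [291.7 220.6] 0.92 [ 0.559 -0.178  0.024] r 0.009 ang 194.3
scene bolt_thumb [248.9 189. ] 0.56 [ 0.535 -0.009  0.045] r 0.17 ang 101.3
scene jam_jar [276.3 206.8] 0.83 [ 0.554 -0.116  0.036] r 0.062 ang 103.1
scene sauce_1 [303.1 206.1] 0.78 [ 0.619 -0.163  0.036] r 0.053 ang 13.9
scene shaker [281.2 227.3] 0.84 [ 0.508 -0.187  0.036] r 0.061 ang 190.6
scene sprinkle_a [309.3 224.1] 0.64 [ 0.579 -0.228  0.036] r 0.053 ang 282.3
scene scallop0 [338.3 217.8] 0.94 [ 0.67  -0.259  0.03 ] r 0.131 ang 320.8
scene scallop0 [288.4 188.2] 0.85 [ 0.648 -0.07   0.03 ] r 0.133 ang 53.0
scene scallop0 [246.4 219.5] 0.84 [ 0.454 -0.098  0.03 ] r 0.138 ang 145.5
scene scallop0 [300.4 254.2] 0.6 [ 0.485 -0.287  0.03 ] r 0.138 ang 233.2
side carousel_base [295.2 201.9] 0.61 [ 0.559 -0.171  0.   ] r 0.01 ang 153.1
side carousel [296.9 194. ] 0.89 [ 0.579 -0.173  0.024] r 0.011 ang 16.2
side bolt_thumb [254.  184.6] 0.41 [ 0.57  -0.004  0.045] r 0.172 ang 89.5
side jam_jar [278.9 194.9] 0.57 [ 0.533 -0.114  0.036] r 0.072 ang 119.5
side sauce_1 [299.3 184.4] 0.49 [ 0.636 -0.17   0.036] r 0.068 ang 5.2
side shaker [294.3 203. ] 0.64 [ 0.491 -0.182  0.036] r 0.077 ang 184.3
side sprinkle_a [296.5 194.6] 0.6 [ 0.553 -0.176  0.036] r 0.015 ang 181.8
side scallop0 [273.7 178.6] 0.95 [ 0.668 -0.057  0.03 ] r 0.156 ang 50.0
side scallop0 [317.9 209.3] 0.93 [ 0.481 -0.269  0.03 ] r 0.127 ang 226.9
side scallop0 [267.5 201.3] 0.73 [ 0.486 -0.083  0.03 ] r 0.124 ang 131.5
side scallop0 [321.  183.3] 0.71 [ 0.679 -0.249  0.03 ] r 0.133 ang 326.8
wrist bolt_thumb [253.7 216.7] 0.5 [0.539 0.001 0.045] r 0.179 ang 99.2
wrist jam_jar [250.4 293.5] 0.53 [ 0.553 -0.113  0.036] r 0.065 ang 103.1
```

View pics/s13z.png

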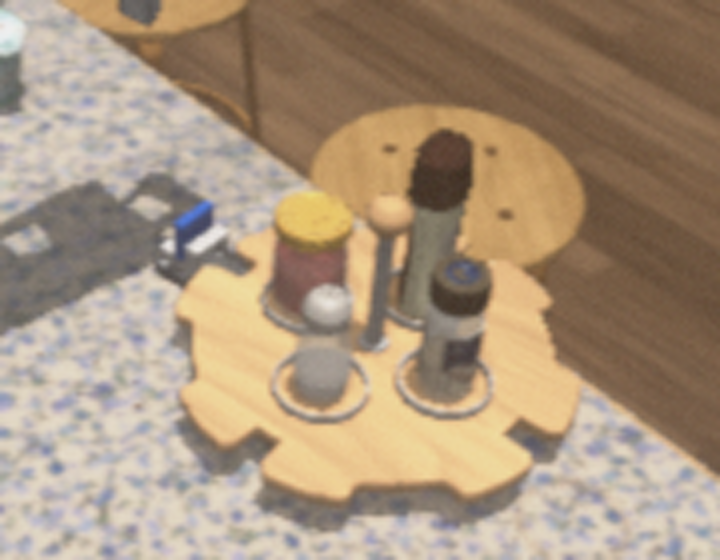

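View pics/wrist13.png

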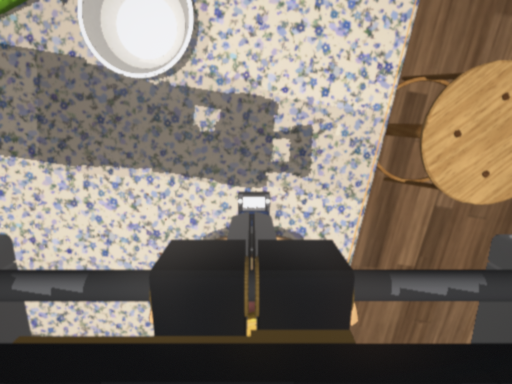

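Emit:
arm_command(deltas=[{"translation": [-1, -0.5, 0], "turn": [0, 0, 0]}, {"translation": [-1.5, -1.5, 0.7], "turn": [0, 0, 0]}, {"translation": [-1.5, -1.5, 1.5], "turn": [0, 0, 0]}, {"translation": [-1.5, -1.5, 2], "turn": [0, 0, 0]}, {"translation": [-1.5, -1.5, 2], "turn": [0, 0, 0]}])

```text
time_s: 27.62
ee_pos: [0.5, -0.0085, 0.2661]
eef_rot: [1.072, 1.569, -0.342]
force: [-0.4, 0.6, -0.0]
grip_width: 0.0007
```

```bash
python3 look.py 14 wrist carousel,bolt_thumb,scallop0
python3 -c "
import cv2
from plan import *
a=cv2.imread('pics/wrist14.png')[120:270,170:370];cv2.imwrite('pics/w14z.png',cv2.resize(a,None,fx=4,fy=4,interpolation=2))
t=np.radians(99.5)
for r in (.171,.181,.200,.210): print(r,proj('wrist',[C[0]+r*np.cos(t),C[1]+r*np.sin(t),.062]))"
```

```text
27.6167 [ 0.5    -0.0085  0.2661] [-0.4  0.6 -0. ] [-0.09  0.16  1.6  -0.    1.38 -0.25]
[[0.001, 0.988, 0.157], [-0.0, 0.157, -0.988], [-1.0, 0.001, 0.001]]
wrist bolt_thumb [280.  169.8] 0.57 [0.536 0.004 0.045] r 0.183 ang 99.9
wrist scallop0 [218.5 223.3] 0.72 [ 0.464 -0.089  0.03 ] r 0.135 ang 140.0
wrist scallop0 [341.7 222.7] 0.66 [ 0.641 -0.06   0.03 ] r 0.137 ang 57.9
0.171 [281.41779946 181.13483703]
0.181 [281.55825874 173.48082058]
0.2 [281.83001572 158.6720286 ]
0.21 [281.97568008 150.73437316]
```

View pics/w14z.png

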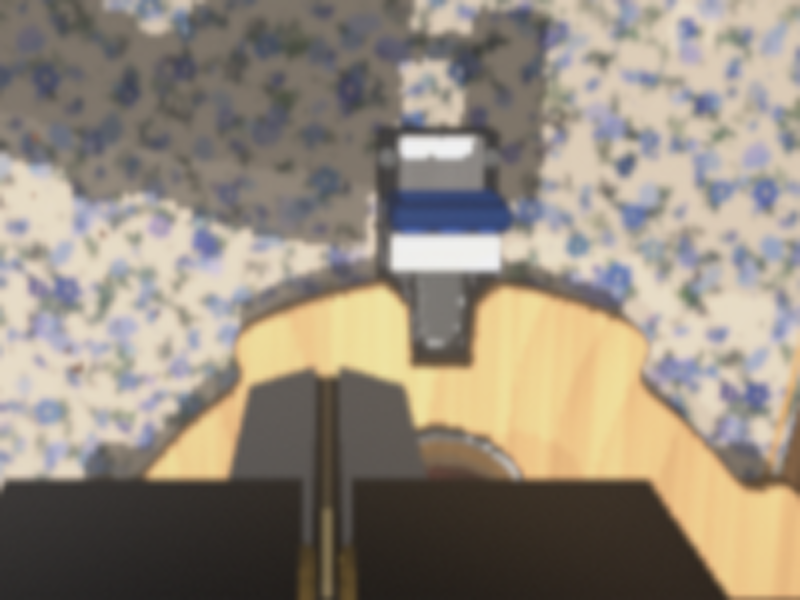

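```bash
python3 -c "
from plan import *
t=np.radians(99.6)
for r,z in ((.181,.062),(.181,.024),(.171,.062),(.168,.044),(.153,.044),(.12,.036),(.2,.012),(.2,.024)):
  p=proj('wrist',[C[0]+r*np.cos(t),C[1]+r*np.sin(t),z]); print(r,z,(p-[170,120])*4)
for row in (190,205,235): print(row,[ (atz('wrist',(280,120+row/4),z)[1]+.176)/.986 for z in (.062,.024)])
"
```

```text
0.181 0.062 [445.24625117 213.93010024]
0.181 0.024 [434.25125686 195.13690687]
0.171 0.062 [444.74471078 244.54572097]
0.168 0.044 [439.19593763 242.58775508]
0.153 0.044 [438.53828957 285.72491226]
0.12 0.036 [434.98484883 370.94263462]
0.2 0.012 [431.89149694 137.3908393 ]
0.2 0.024 [435.01244983 141.16099792]
190 [np.float64(0.18843993648134177), np.float64(0.18314746917502311)]
205 [np.float64(0.18361487498841284), np.float64(0.17781778661842523)]
235 [np.float64(0.17387646562401957), np.float64(0.1670609018420387)]
```

Emit:
arm_command(deltas=[{"translation": [-0.5, 0, -0.8], "turn": [0, 0, 0]}, {"translation": [-1, 0, -1.8], "turn": [0, 0, 0]}, {"translation": [-1.2, 0, -2.8], "turn": [0, 0, 0]}, {"translation": [-1.2, 0, -3.2], "turn": [0, 0, 0]}, {"translation": [-1.2, 0, -3.2], "turn": [0, 0, 0]}, {"translation": [-1.2, 0, -3.2], "turn": [0, 0, 0]}])

```text
time_s: 28.32
ee_pos: [0.4869, 0.0723, 0.2955]
eef_rot: [0.359, 1.57, -1.051]
force: [-0.7, -0.3, 0.0]
grip_width: 0.0004
```

```bash
python3 -c "
from plan import *
snap('scene','scene15')
for t in ('foam_bowl','yoghurt_pot','shot_glass'):
  r=models.mark_of(t,'scene'); print(t,r and (r[0]['at'],atz('scene',r[0]['at'],0)))
o=ctrl.get_obs();print(o['time_s'],o['ee_pos'],o['force'])"
```

```text
foam_bowl ([168.1, 186.4], array([0.36639366, 0.20787178, 0.        ]))
yoghurt_pot ([197.9, 151.1], array([0.55680161, 0.32253733, 0.        ]))
shot_glass ([296.9, 315.1], array([ 0.36810464, -0.39666658,  0.        ]))
28.5167 [0.48705769 0.07129825 0.29575209] [-1.2289272  -0.03297087 -0.13596759]
```

View pics/scene15.png

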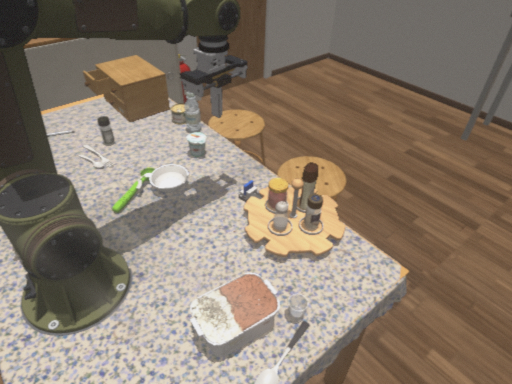

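The final scene shows the jam jar at the front (278,193) and the bolt in (248,190). All four items are standing in their collars, the bowl, pot and glass have not moved, and the hand is clear.

```bash
python3 -c "
from station import ctrl
print(ctrl.hand_in())"
```

```text
the job is handed in; nothing more can be done
None
```

The jam jar is at the front and the lock bolt is home in its slot. I handed the job in at about 28.5 s of the 72 s allowed.

- **Turning:** I turned the stand about 131° clockwise with closed fingertips, in two pushes through the rim scallops.
- **Locking:** I then pushed the thumb-piece in until it stopped hard. The force rose from about 3 N to 24 N with almost no further movement.
- **Bolt check:** A close wrist picture shows the tongue in the slot. The thumb-piece lies 179 to 183 mm from the axis, against 181 mm when home.
- **Everything else:** All four items stand in their collars. The bowl, pot and glass still measure within about 12 mm of their start positions, which is about the spread of the camera measurements.
- **Hand:** It is clear, about 0.3 m above the table, with no contact force beyond sensor noise.

The checks disagreed in two places. The side and scene cameras gave thumb-piece and jar angles up to about 20° off. I relied on the closer wrist views, where rail, slot and thumb-piece lined up to within about 1°. That last wrist picture also had a steady 2 mm offset, which I allowed for.

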